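Empty the scrap pans through the reject bin's flap

ROBOT

A 6-joint arm with a two-finger parallel gripper is mounted at the origin on a cart in front of the work surface, level with it; the furniture and walls round the work are solid. World frame = base frame: x ahead of the robot, y to its left, z up, the work surface at z = 0. Lengths are in m, angles in rad, forces in N, time in s.
With the tool pointing down it reaches from about 0.35 to 0.85 m from the base axis. Payload 8.1 kg.
Tool frame: the origin (TCP) lies midway between the tips of the shut fingers; the grasp point (between the pads) lies 19 mm behind it (robot.grip_point_offset is the distance from the TCP to the grasp point, in m); z points along the fingers, y is the line along which they close (so a half turn about z gives the same grasp; the last joint's range is limited). The gripper opens to 93 mm and grips with 3 to 60 N. Pads are 15 mm wide; open, the fingers measure 128 mm over their backs; the gripper's body (75 mm by 188 mm) begins 65 mm behind the grasp point.
Start: joints at [-1.371, 0.13, 1.488, -0, 1.523, -0.085], TCP at [0.169, -0.576, 0.219] pointing down, gripper open.
Joint ranges: [-2.96, 2.96], [-0.89, 2.26], [0.02, 2.5], [-1.34, 4.48], [0, 2.73], [-2.66, 2.66]. Speed limits (rad/s): [2.39, 2.39, 2.79, 3.14, 3.14, 3.14].

INTERFACE

Orientations are given as a rotation vector (axis times angle).
In Python, from plant import robot, read_camera, job gives the robot as it stands.
- The arm moves only by the shell command python3 -m inch 'ROWS' [FORCE]. ROWS is JSON, one flat list of numbers, 5 for each row, row after row: the shift along the world's x, y, z in mm, then the turn about the world's z in degrees, then the opening in per cent of the stroke, from 0 (shut) to 100 (fully open). In form: [dx, dy, dz, yaw, hand, dx, dy, dz, yaw, hand, ...]. A call has 1 to 10 rows; each row is the pose to reach, as a shift and turn from the pose commanded when the call began; what a row does not reach only later rows make up. A row lasts 1/12 s, in which the tool goes at most 41.7 mm and 7.16 degrees, less where a joint would pass 70% of its speed; a pose out of reach is approached as far as the arm can. A call with a gripper value outside its range is refused whole. The fingers move at their own pace and stop on an object; FORCE is the grip in N (left out, the last holds). Time passes only in rows, so rows that repeat a pose let the fingers close. It gives the time, the measured TCP pose, the force, the opening and the grip force at its end, in the units of the state.
- robot.read_state(): the state, without advancing time (a new reading comes with each control period).
- read_camera(name): name is "scene" or "top" or "wrist"; returns a dict with "image" (400x640x3 uint8, blue, green, red), "K" (3x3 intrinsics, pixels), "extrinsics" (4x4, takes a point from world to camera coordinates); the wrist camera has in their place "mount" (4x4, takes a point from camera to tool coordinates, whose origin is the TCP and whose axes are the flange's). Camera axes: x right, y down, z forward; pixel columns grow to the right and rows downward; lengths in m; the calibration is good to about 2 mm. A picture is of the moment at which its call begins: read the wrist's pose just before it. There is no depth.
- job.close_job(): hands the job in; it is judged then, once.
The state is a dict: "t": time; "q": joint angles; "dq": joint speeds; "joint_torque": joint torques, N m; "tool_pos": TCP position; "orientation": TCP orientation; "force": force on the tool from outside, world axes, zero at the start; "wrist_torque": the same for the moment, N m; "opening": finger opening in m; "gripper_force": force on a finger pad.
Only numpy, scipy, OpenCV 4.12 (cv2) and the standard library are available. Lean on these libraries where they do the work, as an engineer would, in place of code of your own. Each camera call takes 0.05 s, during which the arm holds its last target. There are 200 camera calls.

TASK

Some of the scrap pans on the mat hold worn rollers: get them all into the reject bin. Fit the square-bored T key down onto the bin's square shaft and turn it to swing the red guard fully open; then carry each loaded pan to the port, press the one-way flap inward with the pan's lip and tip the rollers through (no gripper fingers on the flap, and no rollers posted by hand), and stand every pan back upright on the mat. Finally turn the guard fully shut again and leave the key seated on the shaft, without disturbing the other things on the bench.

Things in the scene. Friction and masses are not known exactly. Their poses are not given: they have to be found in the camera images.
- reject_bin: Fixed green bin 200 x 240 x 230 mm (x, y, z), clear top. Origin: bottom of the front face, in its middle; x points into the bin, z up. The 4 mm front has a port, 120 mm wide (y=-90 to +30), from z=100 (sill, with a 3 mm round bar) to z=215, where the flap hangs. Empty inside, floor at z=4. Two hinge lugs stick out 34 mm in front at y=+80.
- port (a point): Centre of the port's opening in the bin's front face (bin frame 0, -30, 157 mm); same axes as the bin.
- flap (a joint): Orange flap 116 x 110 mm hinged along the top edge of the port, 8 mm behind the front face. 0 = hanging shut; it opens only inward, to 1.4 rad, and falls shut by itself. A push of under 1 N opens it.
- guard (a joint): Red guard plate 120 x 95 mm (z=110 to 205 in the bin frame) on an upright shaft 22 mm in front of the bin's face at bin y=+80. 0 = shut, across the port; clockwise seen from above swings it out towards the robot, to 1.6 rad = fully open (above 1.3 is open). Stays where left (0.06 N m of friction). Starts shut or up to 0.25 rad ajar.
- shaft (a point): Foot of the square shaft on the guard's axis, on the collar where the key comes to rest (z=230 mm in the bin frame); z up; turns with the guard, its x and y axes square to the shaft's flats (x along the bin's x when the guard is shut). Shaft 18 mm square for 16 mm, then a stepped taper to 8 mm square, 27 mm high in all.
- t_key: Black T key, 0.16 kg. Origin: centre of its open lower end, z up. Hub 42 mm square, 30 mm high, with a 20 mm square bore (flats square to x and y), 40 mm round cap to z=35, a 16 mm stem, and on top a bar 100 x 16 mm along its x axis, z=50 to 70 mm. Starts standing on the bench. Fully down on the shaft its origin meets the shaft point; any of the four quarter turns fits.
- pan_mat: Fixed black rubber mat 220 x 400 x 3 mm (x, y, z), on which the pans stand. Origin: centre of its underside.
- pan_1: Open aluminium scrap pan, 84 mm wide, walls 3 mm thick (sides 46 mm high, back 36); 0.22 kg; all alike. Origin: underside of the tray; x towards its pouring lip, z up. Flat floor x=-55 to +20, then a ramp rising 20 degrees to the round lip at x=+58, z=+15; side walls reach x=+53. Red handle behind. Starts upright on the mat, lip away from the robot, holding 0 to 2 rollers.
- pan_1_handle (a point): Grip point of that pan's red handle, 95 mm behind the pan's origin and 50 mm above its underside; same axes. The handle is an upright plate 14 mm thick (along y), 44 mm long (pan x=-119 to -75), z=20 to 70 mm, joined to the tray by a stub at z=18 to 34; pinch it across its thickness, gripper upright or leaning along the pan's x.
- pan_2: Open aluminium scrap pan, 84 mm wide, walls 3 mm thick (sides 46 mm high, back 36); 0.22 kg; all alike. Origin: underside of the tray; x towards its pouring lip, z up. Flat floor x=-55 to +20, then a ramp rising 20 degrees to the round lip at x=+58, z=+15; side walls reach x=+53. Red handle behind. Starts upright on the mat, lip away from the robot, holding 0 to 2 rollers.
- pan_2_handle (a point): Grip point of that pan's red handle, 95 mm behind the pan's origin and 50 mm above its underside; same axes. The handle is an upright plate 14 mm thick (along y), 44 mm long (pan x=-119 to -75), z=20 to 70 mm, joined to the tray by a stub at z=18 to 34; pinch it across its thickness, gripper upright or leaning along the pan's x.
- pan_3: Open aluminium scrap pan, 84 mm wide, walls 3 mm thick (sides 46 mm high, back 36); 0.22 kg; all alike. Origin: underside of the tray; x towards its pouring lip, z up. Flat floor x=-55 to +20, then a ramp rising 20 degrees to the round lip at x=+58, z=+15; side walls reach x=+53. Red handle behind. Starts upright on the mat, lip away from the robot, holding 0 to 2 rollers.
- pan_3_handle (a point): Grip point of that pan's red handle, 95 mm behind the pan's origin and 50 mm above its underside; same axes. The handle is an upright plate 14 mm thick (along y), 44 mm long (pan x=-119 to -75), z=20 to 70 mm, joined to the tray by a stub at z=18 to 34; pinch it across its thickness, gripper upright or leaning along the pan's x.
- roller_1: Worn drive roller, blue plastic, 22 mm diameter, 60 mm long, about 60 g. Origin at its centre, y along its axis. Starts lying crosswise on the floor of a pan. It rolls freely down a slope of 15 degrees or more. Absent in some starts.
- roller_2: Worn drive roller, blue plastic, 22 mm diameter, 60 mm long, about 60 g. Origin at its centre, y along its axis. Starts lying crosswise on the floor of a pan. It rolls freely down a slope of 15 degrees or more. Absent in some starts.
- roller_3: Worn drive roller, blue plastic, 22 mm diameter, 60 mm long, about 60 g. Origin at its centre, y along its axis. Starts lying crosswise on the floor of a pan. It rolls freely down a slope of 15 degrees or more. Absent in some starts.
- roller_4: Worn drive roller, blue plastic, 22 mm diameter, 60 mm long, about 60 g. Origin at its centre, y along its axis. Starts lying crosswise on the floor of a pan. It rolls freely down a slope of 15 degrees or more. Absent in some starts.
- roller_5: Worn drive roller, blue plastic, 22 mm diameter, 60 mm long, about 60 g. Origin at its centre, y along its axis. Starts lying crosswise on the floor of a pan. It rolls freely down a slope of 15 degrees or more. Absent in some starts.
- ink_tin: Dark round tin, 69 mm diameter, 60 mm high. A bystander, to be left where it stands.
- oil_can: Red oil can with a long spout, 71 x 106 x 191 mm. A bystander, to be left where it stands.

How it is judged:
By the outcome, as a careful person would: the job done as asked, in the order asked, and still so for the second after the job is handed in, with the robot touching nothing.
Of roller_1, roller_2, roller_3, roller_4, roller_5 only 3 to 5 are there at a start; the rules pass over those that are not, and their reading is None.
At some moment in a run one of pan_1, pan_2, pan_3 may be knocked a few centimetres aside while the robot is not near it.
Once in a run the grip may slacken for a moment while it holds something.
It also fails if it takes over 210 s, if anything falls off the work surface, if the arm or the gripper's body presses on something with over 40 N, if the wrist force passes 120 N, or if a joint passes its speed limit or range.

## Working session

There is one attempt and no reset: what is moved stays moved. The work goes in short steps, Python scripts to look and compute and a shell command to move; the robot and the scene stay as the last step left them, time stands still between calls to the robot, and variables do not carry over. Pictures are saved under pics/ and viewed, at most 14 in all, crops included, and the job is handed in when it is done.

```bash
ls; mkdir -p pics
python3 - <<'E'
from plant import robot, read_camera
import cv2,numpy as np
s=robot.read_state();print({k:np.round(v,3).tolist() for k,v in s.items()})
for n in("scene","top","wrist"):
    c=read_camera(n);cv2.imwrite(f"pics/{n}0.png",c["image"]);print(n,np.round(c["K"],1).tolist(),np.round(c.get("extrinsics",c.get("mount")),4).tolist())
E
```

```text
pics
{'t': 0.0, 'q': [-1.371, 0.131, 1.489, 0.0, 1.523, -0.085], 'dq': [0.001, -0.001, -0.001, 0.001, 0.001, -0.0], 'joint_torque': [-0.003, -55.985, -49.177, 0.077, 0.036, -0.0], 'tool_pos': [0.168, -0.575, 0.218], 'orientation': [-3.108, -0.446, 0.0], 'force': [0.215, -0.477, 0.35], 'wrist_torque': [0.016, 0.058, 0.088], 'gripper_force': 0.0, 'opening': 0.093}
scene [[494.1, 0.0, 324.4], [0.0, 494.1, 205.6], [0.0, 0.0, 1.0]] [[-0.6239, -0.7815, 0.0089, 0.3565], [-0.6052, 0.4759, -0.6382, 0.3558], [0.4945, -0.4035, -0.7699, 1.4616], [0.0, 0.0, 0.0, 1.0]]
top [[519.7, 0.0, 317.4], [0.0, 519.7, 202.6], [0.0, 0.0, 1.0]] [[0.0207, -0.9998, -0.0043, 0.0598], [-0.9853, -0.0196, -0.1694, 0.5041], [0.1693, 0.0077, -0.9855, 1.4462], [0.0, 0.0, 0.0, 1.0]]
wrist [[318.7, 0.0, 320.4], [0.0, 318.7, 202.8], [0.0, 0.0, 1.0]] [[0.0008, -0.9622, -0.2722, 0.0749], [1.0, 0.0012, -0.0012, -0.0012], [0.0015, -0.2722, 0.9622, -0.1672], [0.0, 0.0, 0.0, 1.0]]
```

View pics/scene0.png

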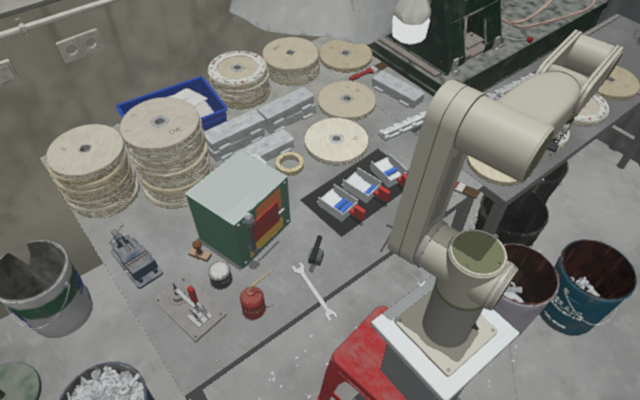

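View pics/top0.png

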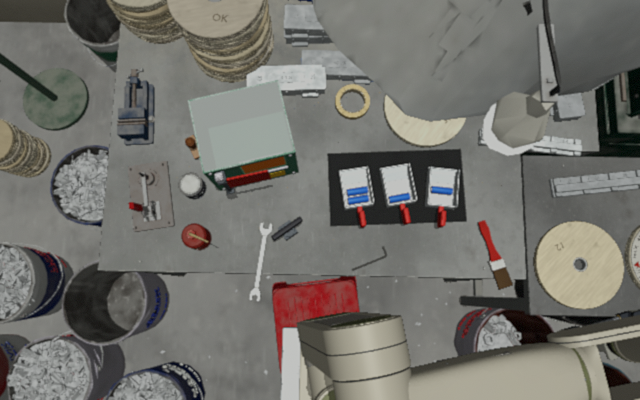

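Run:
```python
import cv2
im=cv2.imread("pics/top0.png")
a=cv2.resize(im[80:250,175:325],None,fx=3.5,fy=3.5,interpolation=cv2.INTER_CUBIC)
b=cv2.resize(im[145:235,325:470],None,fx=5,fy=5,interpolation=cv2.INTER_CUBIC)[:,:]
cv2.imwrite("pics/a.png",a);cv2.imwrite("pics/b.png",b)
```

```text
(no output)
```

View pics/a.png

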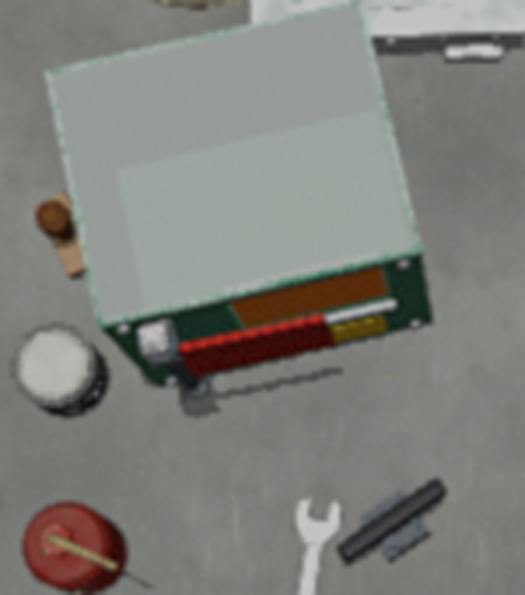

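View pics/b.png

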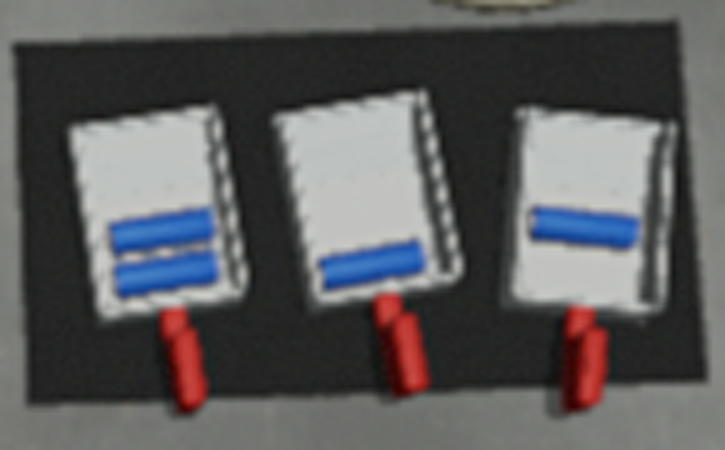

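```bash
cat > h.py <<'E'
import numpy as np,cv2
from plant import robot, read_camera
from scipy.spatial.transform import Rotation as R
KT=np.array([[519.7,0,317.4],[0,519.7,202.6],[0,0,1]])
ET=np.array([[0.0207,-0.9998,-0.0043,0.0598],[-0.9853,-0.0196,-0.1694,0.5041],[0.1693,0.0077,-0.9855,1.4462]])
def hit(K,Rwc,C,px,z):
    d=Rwc@np.linalg.inv(K)@np.array([px[0],px[1],1.]); return C+d*(z-C[2])/d[2]
def top(px,z): return hit(KT,ET[:,:3].T,-ET[:,:3].T@ET[:,3],px,z)
def snap(fn=None):
    s=robot.read_state();c=read_camera("wrist")
    T=np.eye(4);T[:3,:3]=R.from_rotvec(s["orientation"]).as_matrix();T[:3,3]=s["tool_pos"]
    W=T@np.array(c["mount"]);np.savez("w.npz",K=c["K"],W=W)
    if fn: cv2.imwrite("pics/"+fn,c["image"])
    return c["image"],np.array(c["K"]),W
def wr(px,z,K=None,W=None):
    if K is None: f=np.load("w.npz");K,W=f["K"],f["W"]
    return hit(K,W[:3,:3],W[:3,3],px,z)
def proj(P,K,W):
    p=np.linalg.inv(W)@np.append(P,1);u=K@p[:3];return u[:2]/u[2]
E
python3 - <<'E'
from h import *
print("cam",-ET[:,:3].T@ET[:,3])
A=lambda u,v,z:print((u,v),np.round(top(((u+.5)/3.5-.5+175,(v+.5)/3.5-.5+80),z),3))
B=lambda u,v,z:print((u,v),np.round(top(((u+.5)/5-.5+325,(v+.5)/5-.5+145),z),3))
print("bin");[A(*p,.23) for p in[(47,72),(362,3),(420,252),(100,325)]];A(432,320,0);A(155,383,0)
print("shaft");A(153,335,.25)
print("guard");A(182,350,.205);A(325,318,.205)
print("key");A(345,553,.07);A(440,490,.07)
print("mat");[B(*p,.003) for p in[(13,45),(678,23),(707,380),(28,403)]]
print("pans")
for P in[[(70,125),(215,105),(172,318),(195,385)],[(275,113),(425,90),(387,300),(412,375)],[(518,108),(677,123),(580,315),(590,390)]]:
    for p,z in zip(P,(.049,.049,.04,.073)):B(*p,z)
E
```

```text
cam [0.25061021 0.05853266 1.51088178]
bin
(47, 72) [0.733 0.409 0.23 ]
(362, 3) [0.792 0.178 0.23 ]
(420, 252) [0.601 0.129 0.23 ]
(100, 325) [0.542 0.359 0.23 ]
(432, 320) [0.604 0.13  0.   ]
(155, 383) [0.545 0.363 0.   ]
shaft
(153, 335) [0.531 0.316 0.25 ]
guard
(182, 350) [0.53  0.303 0.205]
(325, 318) [0.556 0.199 0.205]
key
(345, 553) [0.397 0.191 0.07 ]
(440, 490) [0.449 0.116 0.07 ]
mat
(13, 45) [0.659 0.044 0.003]
(678, 23) [ 0.68  -0.354  0.003]
(707, 380) [ 0.465 -0.365  0.003]
(28, 403) [0.443 0.032 0.003]
pans
(70, 125) [0.6   0.011 0.049]
(215, 105) [ 0.613 -0.073  0.049]
(172, 318) [ 0.489 -0.049  0.04 ]
(195, 385) [ 0.446 -0.06   0.073]
(275, 113) [ 0.609 -0.107  0.049]
(425, 90) [ 0.624 -0.194  0.049]
(387, 300) [ 0.502 -0.173  0.04 ]
(412, 375) [ 0.455 -0.181  0.073]
(518, 108) [ 0.615 -0.248  0.049]
(677, 123) [ 0.608 -0.339  0.049]
(580, 315) [ 0.496 -0.283  0.04 ]
(590, 390) [ 0.448 -0.28   0.073]
```

```bash
python3 -m inch '[130,370,30,54,100,130,370,30,54,100,130,370,30,54,100,130,370,30,54,100,130,370,30,54,100,130,370,30,54,100,130,370,30,54,100,130,370,30,54,100,130,370,30,54,100,130,370,30,54,100]'; python3 -m inch '[125,358,-30,54,100,125,358,-30,54,100,125,358,-30,54,100,125,358,-30,54,100,125,358,-30,54,100,125,358,-30,54,100,125,358,-30,54,100,125,358,-30,54,100,125,358,-30,54,100,125,358,-30,54,100]'; python3 -c "
from h import *
snap('w1.png')"
```

```text
t: 0.98
tool_pos: [0.2994, -0.2024, 0.2491]
orientation: [2.566, 1.812, 0.002]
force: [0.6, 1.0, 0.0]
opening: 0.0929
gripper_force: 0.0
t: 1.82
tool_pos: [0.4236, 0.1575, 0.2172]
orientation: [-1.459, -2.779, -0.001]
force: [-0.4, 0.4, 0.2]
opening: 0.0932
gripper_force: 0.0
```

View pics/w1.png

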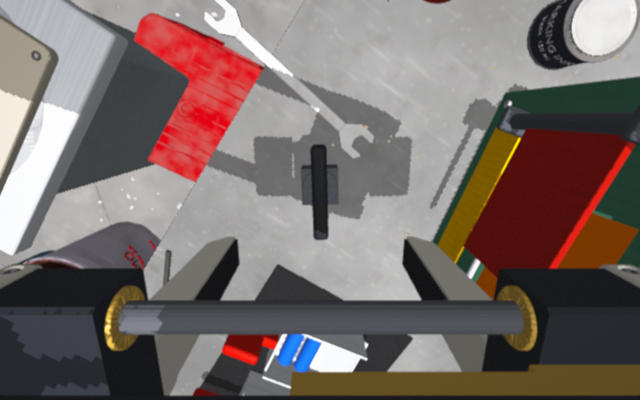

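The wrist view shows the key bar from (319,145) to (321,239), already in line with the jaw. The shaft is at about (513,113) and the guard is nearly shut.

Run:
```python
from h import *
a=wr((319,145),.07);b=wr((321,239),.07);print(a,b,(a+b)/2,np.degrees(np.arctan2(*(b-a)[1::-1])))
print("hub",wr((320,184),.03))
for z in(.23,.257):print("shaft",wr((513,113),z),wr((507,104),z))
im=cv2.imread("pics/w1.png");cv2.imwrite("pics/w1c.png",cv2.resize(im[70:200,430:600],None,fx=4,fy=4,interpolation=cv2.INTER_CUBIC))
s=robot.read_state();M=R.from_rotvec(s["orientation"]).as_matrix();print(np.degrees(np.arctan2(M[1,1],M[0,1])),s["tool_pos"])
```

```text
[0.39534551 0.19562283 0.07      ] [0.45282135 0.11594368 0.07      ] [0.42408343 0.15578326 0.07      ] -54.19554380739801
hub [0.42302195 0.15709812 0.03      ]
shaft [0.45382335 0.27172931 0.23      ] [0.44872437 0.27308375 0.23      ]
shaft [0.44099156 0.26272931 0.257     ] [0.43678335 0.26384713 0.257     ]
34.589798446588645 [0.42327149 0.1557364  0.21735587]
```

View pics/w1c.png

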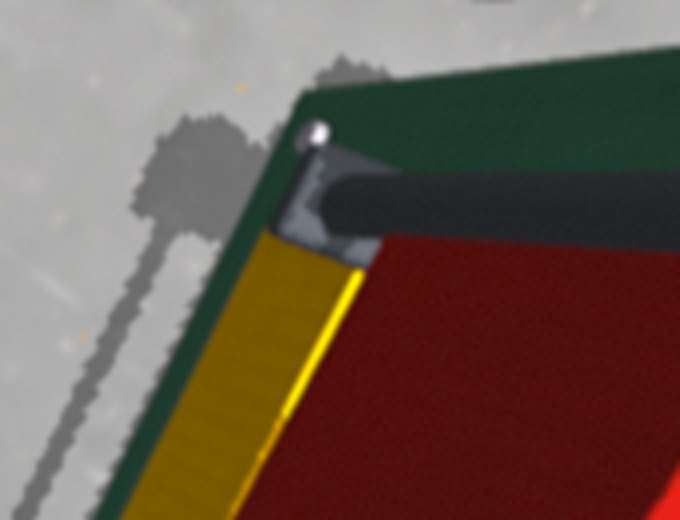

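```bash
python3 -m inch '[1,0,-175,0,100,1,0,-175,0,100,1,0,-175,0,100,1,0,-175,0,100,1,0,-175,0,100,1,0,-175,0,100,1,0,-175,0,0,1,0,-175,0,0,1,0,-175,0,0,1,0,-175,0,0]' 50; python3 -m inch '[0,0,0,0,0,0,0,0,0,0,0,0,0,0,0,0,0,0,0,0]'
```

```text
t: 2.7
tool_pos: [0.4266, 0.1526, 0.0462]
orientation: [1.466, 2.775, 0.004]
force: [0.2, 0.3, 0.6]
opening: 0.0708
gripper_force: 0.0
t: 3.03
tool_pos: [0.4247, 0.1522, 0.0438]
orientation: [1.467, 2.778, 0.0]
force: [0.1, 0.1, 0.5]
opening: 0.044
gripper_force: 0.0
```

```bash
python3 -m inch '[0,0,0,0,0,0,0,0,0,0,0,0,0,0,0,0,0,0,0,0,0,0,0,0,0,0,0,0,0,0]'; python3 -m inch '[0,0,300,0,0,0,0,300,0,0,0,0,300,0,0,0,0,300,0,0,0,0,300,0,0,0,0,300,0,0,0,0,300,0,0,0,0,300,0,0,0,0,300,0,0,0,0,300,0,0]';python3 -c "
from h import *
for i in range(3): print(robot.read_state()['tool_pos'])"
```

```text
t: 3.53
tool_pos: [0.4244, 0.1521, 0.0434]
orientation: [-1.467, -2.778, 0.0]
force: [0.4, -0.3, -1.9]
opening: 0.0152
gripper_force: 49.9
t: 4.37
tool_pos: [0.4246, 0.1522, 0.3429]
orientation: [-1.467, -2.778, 0.0]
force: [-0.5, -0.1, -3.1]
opening: 0.0158
gripper_force: 49.9
[0.42464457 0.15217212 0.34291133]
[0.42464457 0.15217212 0.34291133]
[0.42464457 0.15217212 0.34291133]
```

```bash
python3 -m inch '[117,120,0,-20,0,117,120,0,-20,0,117,120,0,-20,0,117,120,0,-20,0,117,120,0,-20,0,117,120,0,-20,0,117,120,0,-20,0,117,120,0,-20,0,117,120,0,-20,0,117,120,0,-20,0]'; python3 -m inch '[0,0,0,0,0,0,0,0,0,0]'; python3 -c "
from h import *
snap('w2.png');print(robot.read_state()['tool_pos'])"
```

```text
t: 5.2
tool_pos: [0.5412, 0.2715, 0.3451]
orientation: [1.927, 2.479, 0.003]
force: [-0.5, 0.2, -1.5]
opening: 0.0159
gripper_force: 49.9
t: 5.37
tool_pos: [0.5414, 0.2718, 0.3447]
orientation: [1.927, 2.48, 0.002]
force: [-0.4, 0.6, -2.1]
opening: 0.0154
gripper_force: 49.9
[0.54147734 0.27189598 0.34447108]
```

View pics/w2.png

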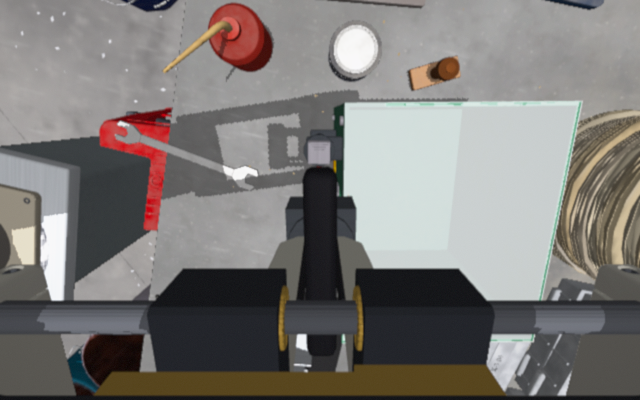

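Run:
```python
import cv2
im=cv2.imread("pics/w2.png");cv2.imwrite("pics/w2c.png",cv2.resize(im[95:275,260:400],None,fx=4,fy=3.3,interpolation=cv2.INTER_CUBIC))
```

```text
(no output)
```

View pics/w2c.png

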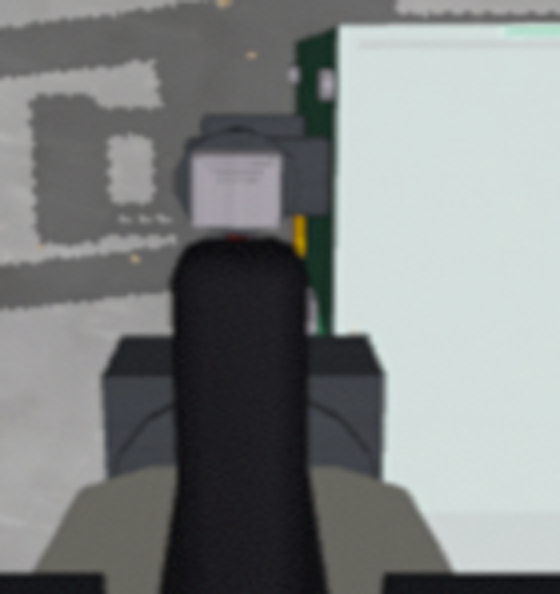

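Run:
```python
from h import *
f=np.load("w.npz");K,W=f["K"],f["W"]
s=robot.read_state();M=R.from_rotvec(s["orientation"]).as_matrix();p=s["tool_pos"]
zb=p[2]-.0434
T=lambda P:np.round((M.T@(P-p))*1000,1)
k=wr((321.6,197.4),zb);k2=wr((321.25,95+373/3.3),zb+.03)
sh=wr((318.9,152.5),.246)
print("yaw",np.degrees(np.arctan2(M[1,1],M[0,1])),"hub face bottom",T(k),"top",T(k2),"shaft",T(sh),sh)
c=M.T@(k-p);c2=M.T@(k2-p);c=(c+c2)/2-[.021,0,0];d=M.T@(sh-p)-c;d[2]=0;print("shift mm",M@d*1000)
a=wr((345,104),.23);b=wr((334/4+260,95+330/3.3),.23);e=wr((580,101),.23)
print("bin back-left..",a,b,e,np.degrees(np.arctan2(*(e-a)[1::-1])))
```

```text
yaw 14.30125987237751 hub face bottom [21.1  0.1 43.4] top [22.5 -0.2 13.4] shaft [45.2 -2.  98.5] [0.52847829 0.31526258 0.246     ]
shift mm [-1.28815514e+01  4.25413484e+01  4.20322775e-03]
bin back-left.. [0.54020795 0.35841176 0.23      ] [0.56012992 0.28161232 0.23      ] [0.73165554 0.40984822 0.23      ] 15.038592529215144
```

```bash
python3 -m inch '[-13,43,0,0,0,-13,43,0,0,0,-13,43,0,0,0,-13,43,-40,0,0,-13,43,-40,0,0,-13,43,-40,0,0,-13,43,-40,0,0]'; python3 -m inch '[0,0,-4,0,0,0,0,-8,0,0,0,0,-10,0,0,0,0,-12,0,0,0,0,-12,0,0,0,0,-12,0,0]'
```

```text
t: 6.0
tool_pos: [0.5289, 0.3146, 0.3047]
orientation: [1.928, 2.48, 0.0]
force: [-0.3, 0.3, -1.0]
opening: 0.0159
gripper_force: 49.9
t: 6.5
tool_pos: [0.5286, 0.3152, 0.2917]
orientation: [-1.927, -2.481, 0.0]
force: [0.1, -0.6, -2.3]
opening: 0.0156
gripper_force: 50.0
```

Free so far; going on down.

```bash
python3 -m inch '[0,0,-3,0,0,0,0,-6,0,0,0,0,-8,0,0,0,0,-8,0,0]'; python3 -m inch '[0,0,-3,0,0,0,0,-6,0,0,0,0,-9,0,0,0,0,-9,0,0]'
```

```text
t: 6.83
tool_pos: [0.5285, 0.3148, 0.2829]
orientation: [1.928, 2.481, -0.002]
force: [2.3, -1.6, -1.2]
opening: 0.0161
gripper_force: 50.0
t: 7.17
tool_pos: [0.5285, 0.3148, 0.2736]
orientation: [-1.928, -2.481, 0.002]
force: [1.3, -2.6, -3.2]
opening: 0.0159
gripper_force: 50.0
```

```bash
python3 -m inch '[0,0,-1,-6,0,0,0,-1,-12,0,0,0,-1,-18,0,0,0,-1,-24,0,0,0,-1,-30,0,0,0,-1,-36,0,0,0,-1,-42,0,0,0,-1,-48,0,0,0,-1,-48,0]';python3 -m inch '[0,0,0,-6,0,0,0,0,-12,0,0,0,0,-18,0,0,0,0,-24,0,0,0,0,-30,0,0,0,0,-36,0,0,0,0,-42,0,0,0,0,-48,0,0,0,0,-48,0]'
python3 - <<'E'
from h import *
s=robot.read_state();print(s["wrist_torque"],s["q"]);M=R.from_rotvec(s["orientation"]).as_matrix();print(np.degrees(np.arctan2(M[1,1],M[0,1])))
E
```

```text
t: 7.92
tool_pos: [0.529, 0.3144, 0.2735]
orientation: [2.774, 1.472, -0.0]
force: [1.5, -4.7, -0.4]
opening: 0.0155
gripper_force: 50.0
t: 8.67
tool_pos: [0.5289, 0.3144, 0.2735]
orientation: [3.133, 0.216, 0.0]
force: [1.7, -4.7, -0.4]
opening: 0.0153
gripper_force: 50.0
[-1.071145   -0.33423814  0.0613423 ] [ 4.53768197e-01  1.56155699e-01  1.36080226e+00 -1.14114173e-03
  1.62484723e+00  1.88677342e+00]
-82.10868152547671
```

```bash
python3 -m inch '[0,0,0,-2,0,0,0,0,-4,0,0,0,0,-4,0]'
python3 - <<'E'
from h import *
s=robot.read_state();print(s["wrist_torque"]);c=read_camera("top");cv2.imwrite("pics/t2.png",cv2.resize(c["image"][80:250,175:325],None,fx=3.5,fy=3.5,interpolation=cv2.INTER_CUBIC))
E
```

```text
t: 8.92
tool_pos: [0.529, 0.3143, 0.2735]
orientation: [3.138, 0.114, 0.001]
force: [2.7, -6.5, -1.3]
opening: 0.0158
gripper_force: 50.0
[-1.22804833 -0.51012877  0.22646441]
```

```bash
python3 -m inch '[0,0,0,3,60,0,0,0,3,60,0,0,0,3,60,0,0,0,3,60,0,0,0,3,60,0,0,0,3,60,0,0,0,3,60,0,0,30,3,60,0,0,100,3,60,0,0,100,3,60]'; python3 -m inch '[-60,-370,0,3,60,-60,-370,0,3,60,-60,-370,0,3,60,-60,-370,0,3,60,-60,-370,0,3,60,-60,-370,0,3,60,-60,-370,0,3,60,-60,-370,0,3,60,-60,-370,0,3,60,-60,-370,0,3,60]';python3 -m inch '[0,0,-100,0,60,0,0,-100,0,60,0,0,-100,0,60,0,0,-100,0,60]'
python3 - <<'E'
from h import *
snap('w3.png')
c=read_camera("top")["image"];a=cv2.resize(c[140:260,180:500],None,fx=2,fy=2);w=cv2.imread('pics/w3.png');cv2.imwrite("pics/m3.png",np.vstack([w[:355],a[40:]]))
E
```

```text
t: 9.8
tool_pos: [0.5284, 0.3152, 0.3762]
orientation: [-3.135, -0.2, -0.001]
force: [0.4, 0.1, 2.0]
opening: 0.0556
gripper_force: 0.0
t: 10.63
tool_pos: [0.4673, -0.0612, 0.3738]
orientation: [3.127, 0.271, -0.0]
force: [0.0, 0.4, 0.1]
opening: 0.0557
gripper_force: 0.0
t: 10.97
tool_pos: [0.466, -0.054, 0.2682]
orientation: [-3.126, -0.281, 0.013]
force: [0.2, -0.2, 0.4]
opening: 0.0558
gripper_force: 0.0
```

View pics/m3.png

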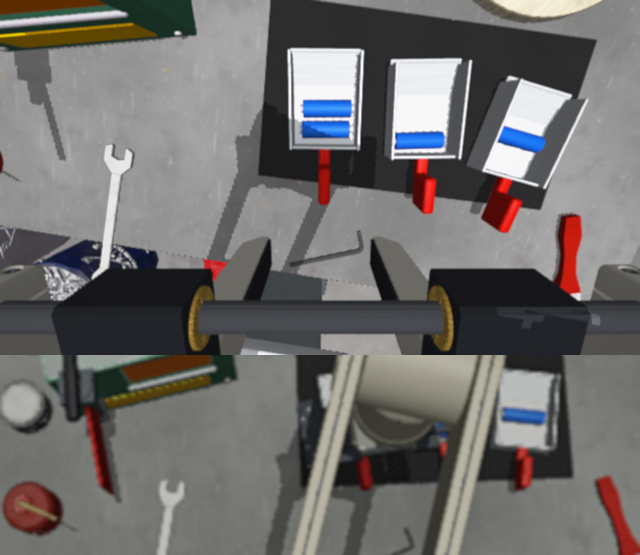

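```bash
cat >> h.py <<'E'
def handles(im,K,W,z=.073):
    hsv=cv2.cvtColor(im,cv2.COLOR_BGR2HSV);m=((hsv[...,0]<8)|(hsv[...,0]>172))&(hsv[...,1]>150)&(hsv[...,2]>60)
    n,l,st,ce=cv2.connectedComponentsWithStats(m.astype(np.uint8))
    out=[]
    for i in range(1,n):
        if st[i,4]<150: continue
        ys,xs=np.nonzero(l==i)
        if ys.max()>262: continue
        P=np.array([wr((x,y),z,K,W)[:2] for x,y in zip(xs,ys)])
        c=P.mean(0);w,v=np.linalg.eigh(np.cov((P-c).T));d=v[:,1]*np.sign(v[0,1]);t=(P-c)@d
        r=[P[t<t.min()+.004].mean(0),P[t>t.max()-.004].mean(0)]
        out.append((st[i,4],np.round(st[i,:4]).tolist(),np.round(c,4).tolist(),round(float(np.degrees(np.arctan2(d[1],d[0]))),1),np.round(r,4).tolist()))
    return out
E
python3 - <<'E'
from h import *
im,K,W=snap()
for o in handles(im,K,W):print(o)
print(np.round(robot.read_state()["tool_pos"],4),np.degrees(R.from_matrix(W[:3,:3]).as_euler('zyx')))
for p in[(289,49),(363,49),(290,149),(359,149)]:print(p,wr(p,.046,K,W))
E
```

```text
(np.int32(602), [317, 153, 12, 53], [0.4689, -0.0551], 10.0, [[0.4388, -0.0604], [0.4964, -0.0501]])
(np.int32(921), [410, 162, 23, 53], [0.4775, -0.1716], 22.4, [[0.4493, -0.1846], [0.5062, -0.16]])
(np.int32(1236), [478, 180, 39, 54], [0.4717, -0.2684], 20.0, [[0.4428, -0.2824], [0.5023, -0.2566]])
[ 0.4694 -0.0546  0.2755] [ 79.22450116 -15.58276886 177.1722191 ]
(289, 49) [0.60344972 0.00819481 0.046     ]
(363, 49) [ 0.6185353  -0.07434129  0.046     ]
(290, 149) [ 0.49247178 -0.01029916  0.046     ]
(359, 149) [ 0.50777296 -0.0937867   0.046     ]
```

```bash
python3 -m inch '[-6,-3,-200,0,60,-6,-3,-200,0,60,-6,-3,-200,0,60,-6,-3,-200,0,60,-6,-3,-200,0,60,-6,-3,-241,0,60,-6,-3,-241,0,60,-6,-3,-241,0,60,-6,-3,-241,0,0,-6,-3,-241,0,0]' 60; python3 -m inch '[0,0,0,0,0,0,0,0,0,0,0,0,0,0,0,0,0,0,0,0,0,0,0,0,0,0,0,0,0,0,0,0,0,0,0,0,0,0,0,0]'; python3 -m inch '[0,0,10,0,0,0,0,20,0,0,0,0,30,0,0,0,0,40,0,0,0,0,40,0,0,0,0,40,0,0,0,0,40,0,0,0,0,40,0,0]';python3 - <<'E'
from h import *
snap('w4.png');print(robot.read_state()["tool_pos"])
E
```

```text
t: 11.95
tool_pos: [0.466, -0.0585, 0.0367]
orientation: [3.127, 0.283, 0.01]
force: [-0.1, -0.3, 0.7]
opening: 0.0465
gripper_force: 0.0
t: 12.62
tool_pos: [0.4628, -0.0579, 0.033]
orientation: [3.129, 0.282, 0.001]
force: [-1.3, -0.7, 4.5]
opening: 0.0137
gripper_force: 60.0
t: 13.28
tool_pos: [0.4621, -0.0577, 0.072]
orientation: [-3.129, -0.282, 0.002]
force: [0.8, -0.1, -2.8]
opening: 0.0136
gripper_force: 60.0
[ 0.46198967 -0.05767997  0.07194846]
```

View pics/w4.png

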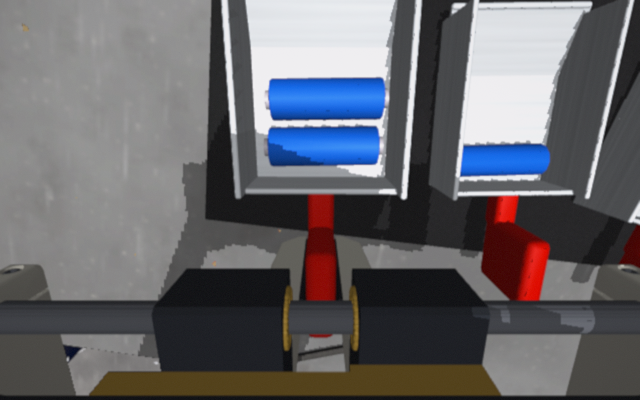

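```bash
python3 -m inch '[0,0,10,0,0,0,0,25,0,0,0,0,40,0,0,0,0,55,0,0,0,0,65,0,0,-5,5,67,0,0,-10,15,67,0,0,-18,30,67,0,0,-25,48,67,1,0,-33,66,67,1,0]'; python3 -m inch '[-8,18,0,0,0,-16,37,0,1,0,-24,56,0,1,0,-32,75,0,2,0,-40,94,0,2,0,-47,113,0,3,0,-52,128,0,3,0,-55,140,0,3,0,-56,147,0,3,0,-56,147,0,3,0]'; python3 -m inch '[0,0,0,0,0,0,0,0,0,0,0,0,0,0,0]';python3 - <<'E'
from h import *
s=robot.read_state();M=R.from_rotvec(s["orientation"]).as_matrix()
ex=np.array([.968,.25]);ey=np.array([-.25,.968]);d=s["tool_pos"][:2]-[.570,.2435]
print("bin xy",d@ex,d@ey,s["tool_pos"],np.degrees(np.arctan2(M[1,1],M[0,1]))+90)
snap('w5.png')
E
```

```text
t: 14.17
tool_pos: [0.4278, 0.0095, 0.1382]
orientation: [-3.125, -0.31, 0.004]
force: [0.4, 0.4, -3.9]
opening: 0.0133
gripper_force: 60.0
t: 15.0
tool_pos: [0.3722, 0.1564, 0.1386]
orientation: [-3.116, -0.395, 0.003]
force: [-0.3, -0.6, -3.6]
opening: 0.0138
gripper_force: 60.0
t: 15.25
tool_pos: [0.3736, 0.1546, 0.1394]
orientation: [3.117, 0.39, -0.0]
force: [0.1, -0.4, -3.9]
opening: 0.0144
gripper_force: 60.0
bin xy -0.2123075107372967 -0.037007789717540304 [0.37364481 0.15455725 0.13944505] 14.2669261636686
```

View pics/w5.png

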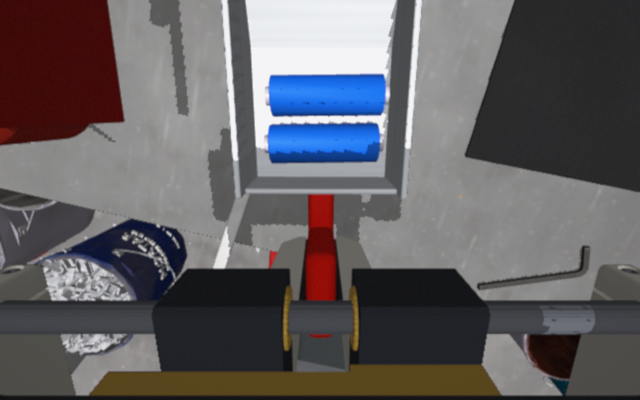

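```bash
python3 -m inch '[5,1,0,0,0,13,3,0,0,0,23,6,0,0,0,35,9,0,0,0,47,12,0,0,0,59,15,0,0,0,70,18,0,0,0,79,20,0,0,0,86,22,0,0,0,86,22,0,0,0]'; python3 -m inch '[0,0,0,0,0,0,0,0,0,0]'; python3 -m inch '[0,0,-2,0,0,0,0,-4,0,0,0,0,-4,0,0]'
```

```text
t: 16.13
tool_pos: [0.4609, 0.1771, 0.1396]
orientation: [3.117, 0.39, 0.001]
force: [0.2, 0.2, -3.3]
opening: 0.014
gripper_force: 60.0
t: 16.3
tool_pos: [0.4592, 0.1769, 0.1394]
orientation: [3.117, 0.391, -0.001]
force: [-0.9, 0.2, -3.1]
opening: 0.014
gripper_force: 60.0
t: 16.55
tool_pos: [0.459, 0.1771, 0.1351]
orientation: [3.117, 0.392, -0.001]
force: [-0.9, 0.3, -3.2]
opening: 0.0135
gripper_force: 60.0
```

```bash
python3 -m inch '[0,0,0,0,0,0,0,0,0,0,0,0,0,0,0,0,0,0,0,0]' 8; python3 -m inch '[2,0,5,0,0,4,1,10,0,0,7,2,16,0,0,10,2,21,0,0,16,4,31,0,0,23,6,40,0,0,30,8,48,0,0,39,10,56,0,0,39,10,56,0,0,39,10,56,0,0]'
python3 - <<'E'
from h import *
snap('w6.png')
E
```

```text
t: 16.88
tool_pos: [0.4596, 0.1773, 0.1358]
orientation: [-3.117, -0.392, -0.0]
force: [-0.7, -0.0, -2.2]
opening: 0.0142
gripper_force: 8.0
t: 17.72
tool_pos: [0.4997, 0.1874, 0.1928]
orientation: [-3.117, -0.391, -0.004]
force: [-0.0, 0.8, 0.8]
opening: 0.0141
gripper_force: 8.0
```

View pics/w6.png

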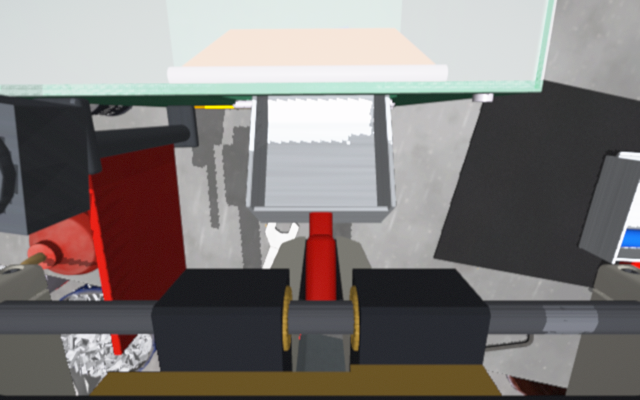

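```bash
python3 -m inch '[6,2,5,0,0,12,3,9,0,0,18,5,13,0,0,25,7,17,0,0,32,9,20,0,0,39,10,23,0,0,45,12,25,0,0,50,13,26,0,0,50,13,26,0,0,50,13,26,0,0]'; python3 -m inch '[0,0,0,0,0,0,0,0,0,0,0,0,0,0,0,0,0,0,0,0,0,0,0,0,0]'
python3 - <<'E'
from h import *
im,K,W=snap('w7.png')
c=read_camera("top")["image"];sc=read_camera("scene")["image"]
cv2.imwrite("pics/t7.png",c);cv2.imwrite("pics/s7.png",sc)
def blue(im):
    h=cv2.cvtColor(im,cv2.COLOR_BGR2HSV);m=((h[...,0]>100)&(h[...,0]<125)&(h[...,1]>120)&(h[...,2]>60)).astype(np.uint8)
    n,l,st,ce=cv2.connectedComponentsWithStats(m);return [(s[4],c.round().tolist()) for s,c in zip(st[1:],ce[1:]) if s[4]>15]
print("wrist",blue(im));print("top",blue(c));print("scene",blue(sc))
E
```

```text
t: 18.6
tool_pos: [0.5487, 0.2002, 0.2173]
orientation: [3.117, 0.391, -0.001]
force: [-0.4, 0.0, -2.3]
opening: 0.014
gripper_force: 8.0
t: 19.02
tool_pos: [0.5485, 0.2002, 0.2177]
orientation: [-3.117, -0.392, -0.0]
force: [-0.2, 0.5, -3.5]
opening: 0.0143
gripper_force: 8.0
wrist [(np.int32(219), [606.0, 264.0])]
top [(np.int32(121), [449.0, 188.0]), (np.int32(119), [399.0, 198.0]), (np.int32(21), [157.0, 307.0]), (np.int32(21), [151.0, 321.0])]
scene [(np.int32(1357), [187.0, 100.0]), (np.int32(37), [370.0, 189.0])]
```

Run:
```python
import cv2,numpy as np
w=cv2.imread("pics/w7.png")[:300];t=cv2.imread("pics/t7.png")[90:240,180:340];s=cv2.imread("pics/s7.png")[140:280,170:330]
a=cv2.resize(t,(320,300));b=cv2.resize(s,(320,280))
cv2.imwrite("pics/m7.png",np.vstack([w,np.hstack([a[:280],b])]))
```

```text
(no output)
```

View pics/m7.png

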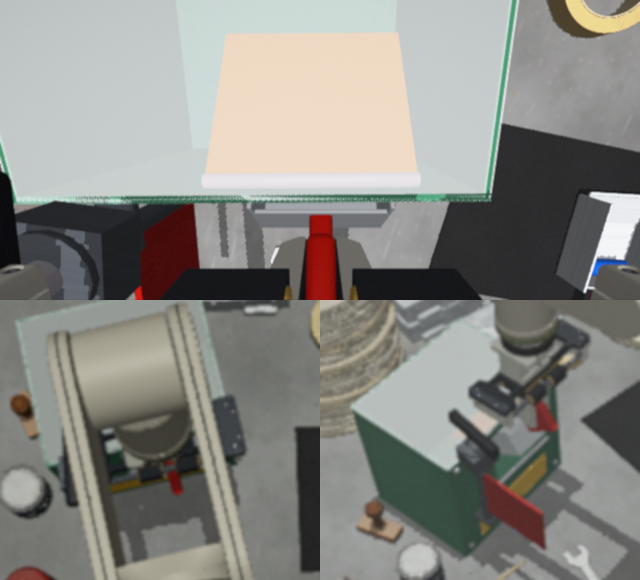

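Run:
```python
from h import *
f=np.load("w.npz");K=f["K"]
mt=np.array(read_camera("wrist")["mount"])
for th in range(0,65,10):
    t=np.radians(th);r=[]
    for x,z in((37,-14),(37,-30),(40,-4),(-24,20)):  # back wall top rear edge, stub, side wall rear top, handle rear top
        X=x*np.cos(t)+z*np.sin(t);Z=-x*np.sin(t)+z*np.cos(t)
        l=proj(np.array([X/1e3,.042 if x>0 else 0,-.019-Z/1e3]),K,mt);r.append(l.round(0).tolist())
    print(th,r)
print(np.mean([robot.read_state()["force"]],0))
```

```text
0 [[404.0, 188.0], [397.0, 182.0], [409.0, 187.0], [323.0, 330.0]]
10 [[400.0, 191.0], [394.0, 189.0], [405.0, 186.0], [323.0, 329.0]]
20 [[397.0, 195.0], [391.0, 198.0], [402.0, 188.0], [323.0, 325.0]]
30 [[395.0, 202.0], [389.0, 208.0], [399.0, 192.0], [323.0, 319.0]]
40 [[393.0, 209.0], [388.0, 219.0], [396.0, 197.0], [323.0, 310.0]]
50 [[391.0, 217.0], [387.0, 230.0], [394.0, 204.0], [323.0, 299.0]]
60 [[390.0, 227.0], [386.0, 242.0], [392.0, 212.0], [324.0, 287.0]]
[ 0.08666668  0.02382464 -2.3729723 ]
```

```bash
python3 -m inch '[-11,-3,-3,0,0,-22,-5,-8,0,0,-32,-8,-13,0,0,-41,-10,-19,0,0,-50,-13,-26,0,0,-58,-15,-34,0,0,-66,-17,-42,0,0,-73,-19,-52,0,0,-79,-21,-61,0,0,-85,-22,-72,0,0]'; python3 -m inch '[-4,-1,-10,0,0,-4,-1,-10,0,0,-4,-1,-10,0,0,-4,-1,-10,0,0]'; python3 -m inch '[0,0,0,0,0,0,0,0,0,0,0,0,4,0,0,0,0,6,0,0,0,0,6,0,0]' 60
python3 - <<'E'
from h import *
im,K,W=snap('w8.png')
hsv=cv2.cvtColor(im,cv2.COLOR_BGR2HSV);m=(hsv[...,0]>100)&(hsv[...,0]<125)&(hsv[...,1]>120)&(hsv[...,2]>60)
ys,xs=np.nonzero(m);print(len(xs),(xs.mean(),ys.mean()) if len(xs) else'')
r=im[170:240,250:256].mean(axis=(1,2));print(r.round().astype(int).tolist())
print(robot.read_state()["force"],robot.read_state()["tool_pos"])
E
```

```text
t: 20.05
tool_pos: [0.464, 0.1783, 0.1465]
orientation: [-3.117, -0.392, -0.004]
force: [-1.3, -0.7, 0.6]
opening: 0.0142
gripper_force: 8.0
t: 20.38
tool_pos: [0.46, 0.1772, 0.136]
orientation: [-3.117, -0.391, -0.001]
force: [-1.2, -0.1, -2.0]
opening: 0.0144
gripper_force: 8.0
t: 20.8
tool_pos: [0.4602, 0.1773, 0.1426]
orientation: [-3.117, -0.391, -0.002]
force: [-0.9, -0.3, -2.8]
opening: 0.0138
gripper_force: 60.0
25 (np.float64(122.04), np.float64(310.92))
[76, 77, 76, 77, 77, 77, 76, 77, 77, 77, 78, 78, 81, 84, 86, 90, 92, 93, 93, 100, 127, 151, 160, 156, 137, 102, 85, 86, 88, 87, 87, 89, 96, 98, 98, 96, 92, 89, 91, 94, 95, 94, 92, 90, 88, 87, 87, 87, 88, 88, 88, 88, 88, 89, 100, 116, 124, 124, 123, 125, 128, 121, 116, 114, 116, 120, 122, 122, 120, 115]
[-0.37100243  0.23343568 -1.35153524] [0.46004394 0.17729079 0.14227173]
```

```bash
python3 -m inch '[-8,-2,0,0,0,-20,-5,0,0,0,-34,-9,0,0,0,-48,-12,0,0,0,-62,-16,0,0,0,-76,-20,0,0,0,-86,-22,0,0,0,-86,-25,0,0,0,-84,-40,0,0,0,-78,-58,0,0,0]'; python3 -m inch '[8,-20,0,0,0,18,-42,0,-1,0,28,-66,0,-2,0,38,-90,0,-3,0,48,-114,0,-4,0,58,-138,0,-4,0,68,-158,0,-4,0,76,-170,0,-4,0,81,-177,0,-4,0,81,-177,0,-4,0]'; python3 -m inch '[0,0,-15,0,0,0,0,-35,0,0,0,0,-55,0,0,0,0,-75,0,0,0,0,-90,0,0,0,0,-98,0,0,0,0,-98,0,0,0,0,-98,0,0]'
python3 - <<'E'
from h import *
im,K,W=snap('w9.png');print(robot.read_state()["force"],robot.read_state()["tool_pos"])
r=im[170:240,250:256].mean(axis=(1,2));print(r.round().astype(int).tolist())
E
```

```text
t: 21.68
tool_pos: [0.3812, 0.1193, 0.1417]
orientation: [-3.116, -0.395, -0.001]
force: [0.3, 0.5, -2.9]
opening: 0.0137
gripper_force: 60.0
t: 22.52
tool_pos: [0.4632, -0.0592, 0.1416]
orientation: [3.129, 0.28, 0.0]
force: [-0.5, -0.3, -1.9]
opening: 0.0138
gripper_force: 60.0
t: 23.18
tool_pos: [0.4624, -0.0573, 0.0438]
orientation: [-3.128, -0.283, 0.001]
force: [-0.4, 0.6, -1.9]
opening: 0.0139
gripper_force: 60.0
[ 0.56024219  0.96024823 -1.82157657] [ 0.46317351 -0.05759049  0.04457801]
[76, 77, 77, 77, 76, 77, 76, 76, 77, 76, 77, 79, 81, 84, 87, 89, 92, 93, 93, 99, 127, 151, 160, 157, 136, 89, 40, 24, 24, 25, 25, 25, 26, 26, 25, 26, 26, 25, 25, 25, 26, 25, 26, 26, 26, 25, 25, 25, 26, 25, 25, 24, 26, 26, 26, 26, 25, 24, 26, 26, 26, 26, 25, 26, 24, 25, 25, 25, 29, 45]
```

```bash
python3 -m inch '[0,0,-5,0,0,0,0,-9,0,0,0,0,-11,0,0,0,0,-11,0,0]'; python3 -m inch '[0,0,0,0,60,0,0,0,0,60,0,0,0,0,60,0,0,0,0,60,0,0,0,0,60,0,0,0,0,60,0,0,0,0,60]';  python3 -m inch '[0,0,200,0,60,0,0,200,0,60,0,0,200,0,60,0,0,200,0,60,15,-119,200,0,60,15,-119,200,0,60,15,-119,200,0,60,15,-119,200,0,60,15,-119,200,0,60,15,-119,200,0,60]';python3 -m inch '[0,0,0,0,60,0,0,0,0,60,0,0,0,0,60]'
python3 - <<'E'
from h import *
im,K,W=snap('w10.png')
print(np.round(robot.read_state()["tool_pos"],4))
for o in handles(im,K,W):print(o)
# white pans
g=cv2.cvtColor(im,cv2.COLOR_BGR2HSV);m=((g[...,1]<40)&(g[...,2]>170)).astype(np.uint8);m=cv2.morphologyEx(m,cv2.MORPH_CLOSE,np.ones((9,9)))
for c in cv2.findContours(m,0,1)[0]:
    if cv2.contourArea(c)>1500:print(cv2.contourArea(c),cv2.boundingRect(c),cv2.minAreaRect(c),cv2.approxPolyDP(c,6,True).reshape(-1,2).tolist())
E
```

```text
t: 23.57
tool_pos: [0.4638, -0.0581, 0.0353]
orientation: [3.128, 0.282, 0.003]
force: [-10.6, 1.8, 21.9]
opening: 0.0139
gripper_force: 60.0
t: 24.15
tool_pos: [0.4625, -0.0578, 0.0325]
orientation: [-3.129, -0.282, 0.0]
force: [0.2, 0.6, -0.7]
opening: 0.054
gripper_force: 0.0
t: 24.98
tool_pos: [0.4773, -0.1766, 0.232]
orientation: [-3.128, -0.281, 0.001]
force: [-0.4, 0.9, -0.2]
opening: 0.0559
gripper_force: 0.0
t: 25.23
tool_pos: [0.4775, -0.1756, 0.2322]
orientation: [-3.128, -0.285, 0.001]
force: [-0.0, -0.1, -0.5]
opening: 0.0562
gripper_force: 0.0
[ 0.4775 -0.1758  0.2323]
(np.int32(1209), [200, 146, 28, 60], [0.4676, -0.0639], -0.8, [[0.4372, -0.0613], [0.4985, -0.0646]])
(np.int32(759), [318, 156, 15, 60], [0.4802, -0.1782], 11.3, [[0.4491, -0.1841], [0.5078, -0.1726]])
(np.int32(1262), [422, 171, 34, 60], [0.4838, -0.2999], 13.4, [[0.4549, -0.309], [0.5141, -0.2931]])
5269.0 (412, 58, 109, 123) ((465.185791015625, 119.9996109008789), (88.6007080078125, 109.49052429199219), 12.875000953674316) [[434, 58], [439, 73], [412, 164], [483, 180], [520, 77], [484, 173], [469, 174], [471, 146], [427, 137], [427, 119], [479, 128], [506, 74]]
8109.5 (283, 45, 83, 109) ((324.0, 99.0), (108.0, 82.0), 90.0) [[283, 47], [285, 115], [292, 118], [287, 144], [362, 150], [365, 46]]
7066.5 (160, 34, 91, 112) ((205.0, 89.5), (111.0, 90.0), 90.0) [[160, 34], [174, 145], [249, 144], [250, 35], [172, 35], [190, 141], [176, 142]]
1814.0 (571, 0, 69, 39) ((605.0, 19.0), (38.0, 68.0), 90.0) [[577, 0], [571, 17], [639, 38], [639, 0], [590, 0], [589, 8]]
```

View pics/w10.png

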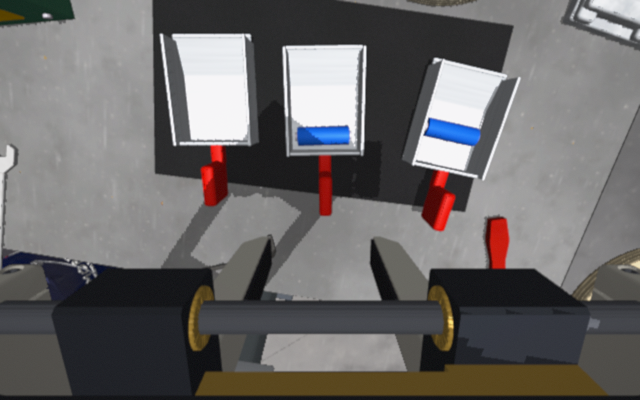

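Fourteenth view: pan 1 stands empty and upright at (210,90), and pans 2 and 3 hold one roller each. The pan 2 handle is at (325,185).

```bash
python3 -m inch '[-5,-3,-160,0,60,-5,-3,-160,0,60,-5,-3,-160,0,60,-5,-3,-160,0,60,-5,-3,-198,0,60,-5,-3,-198,0,60,-5,-3,-198,0,60,-5,-3,-198,0,0,-5,-3,-198,0,0,-5,-3,-198,0,0]' 60; python3 -m inch '[0,0,0,0,0,0,0,0,0,0,0,0,0,0,0,0,0,0,0,0,0,0,0,0,0,0,0,0,0,0,0,0,0,0,0]'; python3 -m inch '[0,0,10,0,0,0,0,25,0,0,0,0,45,0,0,0,0,65,0,0,0,0,85,0,0,0,0,98,0,0,0,0,105,0,0,0,0,105,0,0,0,0,105,0,0,0,0,105,0,0]';python3 - <<'E'
from h import *
im,K,W=snap('w11.png');print(robot.read_state()["force"],robot.read_state()["tool_pos"])
for c0 in(250,390):
  r=im[170:240,c0:c0+6].mean(axis=(1,2));print(r.round().astype(int).tolist()[10:40])
hsv=cv2.cvtColor(im,cv2.COLOR_BGR2HSV);m=((hsv[...,0]>100)&(hsv[...,0]<125)&(hsv[...,1]>120)&(hsv[...,2]>60)).astype(np.uint8)
n,l,st,ce=cv2.connectedComponentsWithStats(m);print([(s.tolist(),c.round().tolist()) for s,c in zip(st[1:],ce[1:]) if s[4]>100])
E
```

```text
t: 26.12
tool_pos: [0.4749, -0.1808, 0.0377]
orientation: [3.126, 0.283, 0.007]
force: [0.4, 0.4, 0.4]
opening: 0.0404
gripper_force: 0.0
t: 26.7
tool_pos: [0.4729, -0.1801, 0.035]
orientation: [3.128, 0.282, 0.001]
force: [-1.0, -1.6, 5.1]
opening: 0.0137
gripper_force: 60.0
t: 27.53
tool_pos: [0.4717, -0.1793, 0.1382]
orientation: [-3.128, -0.282, 0.003]
force: [-0.6, 0.7, -3.1]
opening: 0.0139
gripper_force: 60.0
[-0.48916739  0.12597512 -4.32633432] [ 0.47161247 -0.17931455  0.13804908]
[86, 89, 92, 94, 93, 95, 109, 138, 160, 161, 148, 116, 69, 33, 24, 24, 24, 26, 25, 25, 24, 25, 39, 66, 81, 83, 82, 82, 85, 95]
[74, 76, 79, 81, 85, 90, 118, 170, 197, 200, 194, 176, 116, 51, 24, 25, 24, 25, 26, 25, 26, 26, 25, 24, 25, 25, 26, 25, 25, 25]
[([458, 112, 74, 37, 1687], [495.0, 131.0]), ([263, 130, 110, 39, 3999], [317.0, 149.0])]
```

```bash
python3 -m inch '[-2,5,1,0,0,-5,15,1,0,0,-10,30,1,0,0,-15,50,1,0,0,-21,70,1,1,0,-27,92,1,1,0,-33,114,1,1,0,-39,136,1,1,0,-45,158,1,2,0,-51,180,1,2,0]'; python3 -m inch '[-7,22,0,0,0,-14,44,0,1,0,-21,66,0,1,0,-28,88,0,1,0,-34,110,0,2,0,-40,128,0,2,0,-44,142,0,2,0,-47,150,0,2,0,-47,154,0,2,0,-47,154,0,2,0]'; python3 -m inch '[0,0,0,0,0,0,0,0,0,0,0,0,0,0,0]';python3 - <<'E'
from h import *
s=robot.read_state();M=R.from_rotvec(s["orientation"]).as_matrix()
ex=np.array([.968,.25]);ey=np.array([-.25,.968]);d=s["tool_pos"][:2]-[.570,.2435]
print("bin xy",d@ex,d@ey,s["tool_pos"],np.degrees(np.arctan2(M[1,1],M[0,1]))+90)
im,K,W=snap('w12.png')
r=im[170:240,250:256].mean(axis=(1,2));print(r.round().astype(int).tolist()[10:40])
hsv=cv2.cvtColor(im,cv2.COLOR_BGR2HSV);m=((hsv[...,0]>100)&(hsv[...,0]<125)&(hsv[...,1]>120)&(hsv[...,2]>60)).astype(np.uint8)
n,l,st,ce=cv2.connectedComponentsWithStats(m);print([(s.tolist(),c.round().tolist()) for s,c in zip(st[1:],ce[1:]) if s[4]>100])
E
```

```text
t: 28.42
tool_pos: [0.4204, 0.0019, 0.1402]
orientation: [-3.123, -0.339, 0.001]
force: [0.1, 1.1, -3.0]
opening: 0.0137
gripper_force: 60.0
t: 29.25
tool_pos: [0.3742, 0.1547, 0.1404]
orientation: [-3.117, -0.393, 0.0]
force: [-1.2, 0.2, -3.9]
opening: 0.0137
gripper_force: 60.0
t: 29.5
tool_pos: [0.3748, 0.1535, 0.1406]
orientation: [3.117, 0.39, -0.0]
force: [0.0, 0.3, -2.8]
opening: 0.0137
gripper_force: 60.0
bin xy -0.21145099551164645 -0.03828802509140247 [0.37479452 0.15353162 0.1405861 ] 14.254016889924912
[86, 89, 92, 93, 93, 95, 109, 139, 159, 161, 149, 125, 99, 88, 87, 88, 87, 87, 88, 88, 88, 88, 87, 87, 87, 87, 86, 87, 86, 86]
[([263, 132, 110, 38, 3956], [318.0, 151.0])]
```

```bash
python3 -m inch '[5,1,0,0,0,13,3,0,0,0,23,6,0,0,0,35,9,0,0,0,47,12,0,0,0,59,15,0,0,0,70,18,0,0,0,79,20,0,0,0,85,22,0,0,0,85,22,0,0,0]'; python3 -m inch '[0,0,0,0,0,0,0,-2,0,0,0,0,-5,0,0,0,0,-5,0,0]'; python3 -m inch '[0,0,0,0,0,0,0,0,0,0,0,0,0,0,0,0,0,0,0,0]' 8; python3 -m inch '[2,0,5,0,0,4,1,10,0,0,7,2,16,0,0,10,2,21,0,0,16,4,31,0,0,23,6,40,0,0,30,8,48,0,0,39,10,56,0,0,39,10,56,0,0,39,10,56,0,0]';python3 -m inch '[6,2,5,0,0,12,3,9,0,0,18,5,13,0,0,25,7,17,0,0,32,9,20,0,0,39,10,23,0,0,45,12,25,0,0,50,13,26,0,0,50,13,26,0,0,50,13,26,0,0]'; python3 -m inch '[0,0,0,0,0,0,0,0,0,0,0,0,0,0,0,0,0,0,0,0,0,0,0,0,0,0,0,0,0,0]'
```

```text
t: 30.38
tool_pos: [0.4607, 0.1761, 0.1405]
orientation: [3.117, 0.39, 0.0]
force: [-0.3, 0.5, -2.8]
opening: 0.0133
gripper_force: 60.0
t: 30.72
tool_pos: [0.4592, 0.1761, 0.1351]
orientation: [3.117, 0.392, -0.0]
force: [0.6, 0.3, -1.1]
opening: 0.0141
gripper_force: 60.0
t: 31.05
tool_pos: [0.4595, 0.1762, 0.1358]
orientation: [-3.117, -0.392, -0.0]
force: [-0.4, -0.4, -2.4]
opening: 0.0136
gripper_force: 8.0
t: 31.88
tool_pos: [0.4994, 0.1863, 0.1924]
orientation: [-3.117, -0.391, -0.002]
force: [-0.5, 0.3, -0.6]
opening: 0.0142
gripper_force: 8.0
t: 32.72
tool_pos: [0.5487, 0.1992, 0.2173]
orientation: [3.117, 0.391, -0.001]
force: [-0.5, 0.6, -3.2]
opening: 0.0138
gripper_force: 8.0
t: 33.22
tool_pos: [0.5485, 0.1992, 0.2177]
orientation: [-3.117, -0.392, -0.0]
force: [0.4, -0.2, -3.3]
opening: 0.0141
gripper_force: 8.0
```

```bash
python3 - <<'E'
from h import *
im,K,W=snap('w13.png');a=cv2.imread('pics/w7.png')
print(np.abs(im.astype(int)-a)[195:300,180:460].mean(),np.abs(im.astype(int)-a)[:190,180:460].mean())
E
python3 -m inch '[-11,-3,-3,0,0,-22,-5,-8,0,0,-32,-8,-13,0,0,-41,-10,-19,0,0,-50,-13,-26,0,0,-58,-15,-34,0,0,-66,-17,-42,0,0,-73,-19,-52,0,0,-79,-21,-61,0,0,-85,-22,-72,0,0]'; python3 -m inch '[-4,-1,-10,0,0,-4,-1,-10,0,0,-4,-1,-10,0,0,-4,-1,-10,0,0]'; python3 -m inch '[0,0,0,0,0,0,0,0,0,0,0,0,4,0,0,0,0,6,0,0,0,0,6,0,0]' 60
python3 - <<'E'
from h import *
im,K,W=snap('w14.png')
r=im[170:240,250:256].mean(axis=(1,2));print(r.round().astype(int).tolist()[10:40])
hsv=cv2.cvtColor(im,cv2.COLOR_BGR2HSV);m=((hsv[...,0]>100)&(hsv[...,0]<125)&(hsv[...,1]>120)&(hsv[...,2]>60)).astype(np.uint8)
n,l,st,ce=cv2.connectedComponentsWithStats(m);print([(s.tolist(),c.round().tolist()) for s,c in zip(st[1:],ce[1:]) if s[4]>50])
print(robot.read_state()["force"],robot.read_state()["tool_pos"])
E
```

```text
11.240907029478459 13.30733082706767
t: 34.1
tool_pos: [0.464, 0.1773, 0.1465]
orientation: [-3.117, -0.392, -0.004]
force: [-0.1, -0.5, 0.4]
opening: 0.014
gripper_force: 8.0
t: 34.43
tool_pos: [0.4599, 0.1763, 0.1361]
orientation: [-3.117, -0.391, -0.001]
force: [-0.1, -0.7, -1.3]
opening: 0.0142
gripper_force: 8.0
t: 34.85
tool_pos: [0.4602, 0.1763, 0.1426]
orientation: [-3.117, -0.391, -0.002]
force: [-0.3, -0.0, -1.8]
opening: 0.0139
gripper_force: 60.0
[80, 83, 86, 89, 92, 93, 94, 96, 109, 139, 159, 159, 147, 121, 96, 88, 87, 87, 87, 87, 88, 94, 102, 106, 106, 103, 98, 97, 99, 102]
[]
[-0.19778047  0.09966624 -2.57743476] [0.46005823 0.17629571 0.14227558]
```

```bash
python3 -m inch '[-8,-2,0,0,0,-20,-5,0,0,0,-34,-9,0,0,0,-48,-12,0,0,0,-62,-16,0,0,0,-76,-20,0,0,0,-84,-22,0,0,0,-86,-22,0,0,0,-86,-22,0,0,0,-86,-22,0,0,0]'
python3 - <<'E'
from h import *
im,K,W=snap('w15.png')
hsv=cv2.cvtColor(im,cv2.COLOR_BGR2HSV);m=((hsv[...,0]>100)&(hsv[...,0]<125)&(hsv[...,1]>100)&(hsv[...,2]>40)).astype(np.uint8)
n,l,st,ce=cv2.connectedComponentsWithStats(m);print([(s.tolist(),c.round().tolist()) for s,c in zip(st[1:],ce[1:]) if s[4]>50])
print(hsv[0:180:12,320].tolist());print(hsv[0:180:12,320,1].max())
for n in("top","scene"):
    c=read_camera(n)["image"];cv2.imwrite(f"pics/{n}15.png",c);h=cv2.cvtColor(c,cv2.COLOR_BGR2HSV);m=((h[...,0]>100)&(h[...,0]<125)&(h[...,1]>90)&(h[...,2]>60)).astype(np.uint8)
    k,l,st,ce=cv2.connectedComponentsWithStats(m);print(n,[(s[4],q.round().tolist()) for s,q in zip(st[1:],ce[1:]) if s[4]>15])
E
```

```text
t: 35.73
tool_pos: [0.3738, 0.1543, 0.1418]
orientation: [-3.117, -0.392, -0.001]
force: [-0.1, -0.3, -3.2]
opening: 0.0134
gripper_force: 60.0
[([67, 220, 114, 62, 2066], [123.0, 244.0])]
[[105, 7, 235], [111, 8, 236], [110, 6, 236], [107, 8, 234], [110, 7, 234], [135, 2, 240], [135, 2, 240], [135, 2, 240], [135, 2, 240], [135, 2, 241], [130, 3, 241], [135, 2, 241], [135, 2, 241], [110, 14, 164], [107, 11, 162]]
14
top [(np.int32(133), [449.0, 188.0]), (np.int32(20), [157.0, 298.0]), (np.int32(16), [166.0, 303.0]), (np.int32(27), [157.0, 307.0]), (np.int32(44), [152.0, 318.0])]
scene [(np.int32(1444), [186.0, 100.0]), (np.int32(42), [78.0, 280.0])]
```

```bash
python3 -m inch '[3,-8,0,0,0,8,-24,0,0,0,13,-46,0,0,0,20,-68,0,-1,0,26,-90,0,-1,0,33,-112,0,-1,0,39,-134,0,-2,0,45,-156,0,-2,0,52,-178,0,-2,0,58,-200,0,-2,0]'; python3 -m inch '[7,-22,0,0,0,14,-44,0,-1,0,21,-66,0,-1,0,27,-86,0,-2,0,32,-104,0,-2,0,36,-118,0,-2,0,39,-128,0,-2,0,40,-134,0,-2,0,40,-134,0,-2,0,40,-134,0,-2,0]'; python3 -m inch '[0,0,-15,0,0,0,0,-35,0,0,0,0,-55,0,0,0,0,-75,0,0,0,0,-88,0,0,0,0,-95,0,0,0,0,-100,0,0,0,0,-104,0,0,0,0,-107,0,0,0,0,-107,0,0]'; python3 -m inch '[0,0,0,0,60,0,0,0,0,60,0,0,0,0,60,0,0,0,0,60,0,0,0,0,60,0,0,0,0,60,0,0,0,0,60]';  python3 -m inch '[0,0,200,0,60,0,0,200,0,60,0,0,200,0,60,0,0,200,0,60,0,-104,200,-15,60,0,-104,200,-15,60,0,-104,200,-15,60,0,-104,200,-15,60,0,-104,200,-15,60,0,-104,200,-15,60]';python3 -m inch '[0,0,0,0,60,0,0,0,0,60,0,0,0,0,60]'
cat > v.py <<'E'
from h import *
im,K,W=snap('w16.png')
print(np.round(robot.read_state()["tool_pos"],4))
for o in handles(im,K,W):print(o)
g=cv2.cvtColor(im,cv2.COLOR_BGR2HSV);m=((g[...,1]<40)&(g[...,2]>170)).astype(np.uint8);m=cv2.morphologyEx(m,cv2.MORPH_CLOSE,np.ones((9,9)))
for c in cv2.findContours(m,0,1)[0]:
    if cv2.contourArea(c)>1500:print(cv2.contourArea(c),cv2.boundingRect(c),cv2.approxPolyDP(c,6,True).reshape(-1,2).tolist())
E
python3 v.py
```

```text
t: 36.72
tool_pos: [0.432, -0.0478, 0.1416]
orientation: [3.123, 0.337, -0.0]
force: [0.7, -0.4, -1.9]
opening: 0.0136
gripper_force: 60.0
t: 37.55
tool_pos: [0.4714, -0.1795, 0.1414]
orientation: [-3.128, -0.282, 0.001]
force: [-0.7, 0.8, -2.2]
opening: 0.0135
gripper_force: 60.0
t: 38.38
tool_pos: [0.4723, -0.1799, 0.037]
orientation: [3.128, 0.283, 0.001]
force: [-8.6, 3.0, 13.6]
opening: 0.0138
gripper_force: 60.0
t: 38.97
tool_pos: [0.4716, -0.1798, 0.0346]
orientation: [-3.129, -0.282, 0.0]
force: [0.8, -0.7, -0.8]
opening: 0.0535
gripper_force: 0.0
t: 39.8
tool_pos: [0.4713, -0.2831, 0.2338]
orientation: [-3.138, 0.128, 0.002]
force: [0.1, -0.6, 0.1]
opening: 0.0555
gripper_force: 0.0
t: 40.05
tool_pos: [0.4716, -0.2827, 0.2341]
orientation: [-3.138, 0.126, 0.001]
force: [-0.3, 0.3, 0.1]
opening: 0.056
gripper_force: 0.0
[ 0.4716 -0.2829  0.2343]
(np.int32(809), [337, 142, 17, 60], [0.4851, -0.3088], 0.8, [[0.455, -0.3091], [0.5136, -0.3082]])
(np.int32(1161), [215, 158, 31, 60], [0.4762, -0.1859], -1.1, [[0.4468, -0.1827], [0.5064, -0.1864]])
(np.int32(1639), [104, 173, 46, 61], [0.4667, -0.0725], -18.1, [[0.4373, -0.0601], [0.4989, -0.0842]])
(np.int32(1623), [415, 172, 49, 90], [0.4274, -0.4046], 19.1, [[0.38, -0.4217], [0.4747, -0.3878]])
5332.0 (31, 63, 117, 123) [[120, 63], [52, 83], [102, 168], [90, 181], [78, 179], [31, 86], [80, 185], [147, 167], [110, 77]]
8096.0 (145, 44, 110, 125) [[227, 44], [145, 67], [184, 168], [254, 148]]
8800.0 (300, 27, 85, 116) [[382, 27], [300, 32], [307, 141], [383, 138]]
```

Run:
```python
from h import *
f,g=wr((300,32),.049),wr((382,27),.049);b,c=wr((307,141),.044),wr((383,138),.044)
F=(f+g)/2;B=(b+c)/2;d=F-B;print(f,g,b,c,F,B,np.degrees(np.arctan2(d[1],d[0])),np.degrees(np.arctan2((f-g)[1],(f-g)[0]))-90,np.linalg.norm(f-g))
```

```text
[ 0.62440041 -0.27309665  0.049     ] [ 0.62237037 -0.35472171  0.049     ] [ 0.51675205 -0.27008266  0.044     ] [ 0.51336491 -0.35383596  0.044     ] [ 0.62338539 -0.31390918  0.049     ] [ 0.51505848 -0.31195931  0.044     ] -1.0312037785869728 -1.4246696543841324 0.08165029858331183
```

```bash
python3 -m inch '[6,-27,0,3,60,6,-27,0,3,60,6,-27,0,3,60,6,-27,0,3,60]'; python3 v.py
```

```text
t: 40.43
tool_pos: [0.4775, -0.3103, 0.2344]
orientation: [-3.141, 0.047, 0.001]
force: [-0.2, 0.9, -0.0]
opening: 0.0563
gripper_force: 0.0
[ 0.4776 -0.3102  0.2346]
(np.int32(764), [315, 149, 14, 60], [0.4858, -0.3102], -1.1, [[0.4549, -0.3094], [0.5144, -0.3108]])
(np.int32(1266), [189, 159, 34, 61], [0.4762, -0.1875], -3.1, [[0.4465, -0.183], [0.5073, -0.1897]])
(np.int32(1766), [77, 170, 48, 61], [0.467, -0.074], -23.0, [[0.4369, -0.0593], [0.4993, -0.0876]])
2442.5 (583, 59, 57, 55) [[639, 59], [588, 67], [583, 113], [639, 105]]
5166.0 (9, 59, 116, 121) [[101, 59], [31, 76], [57, 109], [79, 172], [54, 175], [9, 74], [54, 179], [124, 163], [88, 71]]
6474.0 (124, 46, 108, 123) [[210, 46], [138, 63], [176, 152], [170, 164], [160, 162], [124, 65], [161, 168], [231, 151], [205, 60]]
8423.0 (280, 39, 84, 111) [[280, 39], [284, 142], [358, 149], [363, 39]]
```

```bash
python3 -m inch '[1,0,-160,0,60,1,0,-160,0,60,1,0,-160,0,60,1,0,-160,0,60,1,0,-200,0,60,1,0,-200,0,60,1,0,-200,0,60,1,0,-200,0,0,1,0,-200,0,0,1,0,-200,0,0]' 60; python3 -m inch '[0,0,0,0,0,0,0,0,0,0,0,0,0,0,0,0,0,0,0,0,0,0,0,0,0,0,0,0,0,0,0,0,0,0,0]'; python3 -m inch '[0,0,10,0,0,0,0,25,0,0,0,0,45,0,0,0,0,65,0,0,0,0,85,0,0,0,0,98,0,0,0,0,106,0,0,0,0,106,0,0,0,0,106,0,0]';cat > u.py <<'E'
from h import *
import sys
s=robot.read_state();M=R.from_rotvec(s["orientation"]).as_matrix()
ex=np.array([.968,.25]);ey=np.array([-.25,.968]);d=s["tool_pos"][:2]-[.570,.2435]
print("bin xy",d@ex,d@ey,s["tool_pos"],np.degrees(np.arctan2(M[1,1],M[0,1]))+90,s["force"])
im,K,W=snap(sys.argv[1])
for q in(250,390):print(im[170:240,q:q+6].mean(axis=(1,2)).round().astype(int).tolist()[10:40])
hsv=cv2.cvtColor(im,cv2.COLOR_BGR2HSV);m=((hsv[...,0]>100)&(hsv[...,0]<125)&(hsv[...,1]>100)&(hsv[...,2]>50)).astype(np.uint8)
n,l,st,ce=cv2.connectedComponentsWithStats(m);print([(s.tolist(),c.round().tolist()) for s,c in zip(st[1:],ce[1:]) if s[4]>100])
E
python3 u.py w17.png
```

```text
t: 41.32
tool_pos: [0.4807, -0.3123, 0.0382]
orientation: [3.138, -0.046, 0.007]
force: [0.5, 0.4, -0.1]
opening: 0.0405
gripper_force: 0.0
t: 41.9
tool_pos: [0.4788, -0.3111, 0.035]
orientation: [3.141, -0.046, 0.0]
force: [-1.6, -0.5, 5.3]
opening: 0.0137
gripper_force: 60.0
t: 42.65
tool_pos: [0.4784, -0.3107, 0.1402]
orientation: [-3.141, 0.046, 0.001]
force: [0.1, 0.3, -2.7]
opening: 0.0135
gripper_force: 60.0
bin xy -0.2271864215705205 -0.5135295492593809 [ 0.47842234 -0.31065699  0.1401764 ] -1.679267337306328 [ 0.13106279  0.33772031 -2.73170304]
[89, 91, 93, 94, 94, 102, 133, 156, 162, 156, 138, 92, 42, 24, 24, 25, 25, 25, 25, 25, 26, 26, 24, 26, 25, 25, 25, 25, 26, 26]
[76, 78, 81, 84, 87, 121, 193, 228, 234, 228, 195, 131, 95, 94, 96, 96, 96, 96, 96, 96, 95, 95, 95, 95, 95, 94, 94, 94, 94, 94]
[([266, 85, 115, 40, 4499], [323.0, 104.0])]
```

```bash
python3 -m inch '[-1,5,1,0,0,-3,15,1,0,0,-7,30,1,1,0,-11,50,1,1,0,-16,70,1,2,0,-21,92,1,3,0,-26,114,1,4,0,-31,136,1,5,0,-36,158,1,6,0,-41,180,1,6,0]'; python3 -m inch '[-5,22,0,1,0,-10,44,0,2,0,-15,66,0,3,0,-20,88,0,4,0,-25,110,0,5,0,-30,132,0,6,0,-35,154,0,7,0,-40,176,0,8,0,-45,198,0,9,0,-50,218,0,10,0]'; python3 -m inch '[-4,18,0,0,0,-7,34,0,0,0,-10,48,0,0,0,-12,59,0,0,0,-13,65,0,0,0,-13,66,0,0,0,-13,66,0,0,0,-13,66,0,0,0]';python3 u.py w18.png
```

```text
t: 43.53
tool_pos: [0.4364, -0.1289, 0.1407]
orientation: [-3.138, -0.12, 0.002]
force: [0.1, 0.8, -3.4]
opening: 0.0134
gripper_force: 60.0
t: 44.37
tool_pos: [0.3861, 0.0888, 0.1408]
orientation: [-3.116, -0.394, 0.002]
force: [-0.1, -0.3, -3.2]
opening: 0.0134
gripper_force: 60.0
t: 45.03
tool_pos: [0.3744, 0.1528, 0.1414]
orientation: [3.117, 0.391, -0.001]
force: [-0.9, 0.2, -2.1]
opening: 0.0137
gripper_force: 60.0
bin xy -0.21201522603118284 -0.038917382179923465 [0.3744055  0.15278099 0.14138009] 14.315095980379311 [-0.89904066  0.17893271 -2.11334411]
[90, 92, 94, 94, 94, 104, 134, 158, 163, 157, 141, 112, 91, 88, 88, 89, 89, 89, 89, 89, 89, 88, 88, 88, 88, 88, 88, 88, 88, 87]
[76, 79, 82, 86, 89, 102, 135, 158, 162, 156, 137, 104, 86, 87, 88, 89, 91, 92, 92, 91, 90, 89, 88, 88, 87, 86, 86, 86, 85, 85]
[([266, 84, 115, 40, 4503], [323.0, 103.0]), ([66, 247, 45, 20, 203], [89.0, 256.0])]
```

```bash
python3 -m inch '[5,1,0,0,0,13,3,0,0,0,23,6,0,0,0,35,9,0,0,0,47,12,0,0,0,59,15,0,0,0,70,18,0,0,0,79,21,0,0,0,86,23,0,0,0,86,23,0,0,0]'; python3 -m inch '[0,0,0,0,0,0,0,-2,0,0,0,0,-5,0,0,0,0,-5,0,0]'; python3 -m inch '[0,0,0,0,0,0,0,0,0,0,0,0,0,0,0,0,0,0,0,0]' 8; python3 -m inch '[2,0,5,0,0,4,1,10,0,0,7,2,16,0,0,10,2,21,0,0,16,4,31,0,0,23,6,40,0,0,30,8,48,0,0,39,10,56,0,0,39,10,56,0,0,39,10,56,0,0]';python3 -m inch '[6,2,5,0,0,12,3,9,0,0,18,5,13,0,0,25,7,17,0,0,32,9,20,0,0,39,10,23,0,0,45,12,25,0,0,50,13,26,0,0,50,13,26,0,0,50,13,26,0,0]'; python3 -m inch '[0,0,0,0,0,0,0,0,0,0,0,0,0,0,0,0,0,0,0,0,0,0,0,0,0,0,0,0,0,0]'; python3 -m inch '[-11,-3,-3,0,0,-22,-5,-8,0,0,-32,-8,-13,0,0,-41,-10,-19,0,0,-50,-13,-26,0,0,-58,-15,-34,0,0,-66,-17,-42,0,0,-73,-19,-52,0,0,-79,-21,-61,0,0,-85,-22,-72,0,0]'; python3 -m inch '[-4,-1,-10,0,0,-4,-1,-10,0,0,-4,-1,-10,0,0,-4,-1,-10,0,0]'; python3 -m inch '[0,0,0,0,0,0,0,0,0,0,0,0,4,0,0,0,0,6,0,0,0,0,6,0,0]' 60; python3 u.py w19.png
```

```text
t: 45.92
tool_pos: [0.4619, 0.176, 0.1415]
orientation: [3.117, 0.39, 0.0]
force: [-0.2, 0.5, -2.4]
opening: 0.0138
gripper_force: 60.0
t: 46.25
tool_pos: [0.4598, 0.176, 0.1358]
orientation: [3.117, 0.392, -0.002]
force: [-0.6, -0.7, -3.9]
opening: 0.0137
gripper_force: 60.0
t: 46.58
tool_pos: [0.4606, 0.1762, 0.1368]
orientation: [-3.117, -0.392, -0.001]
force: [-0.5, -0.5, -1.0]
opening: 0.014
gripper_force: 8.0
t: 47.42
tool_pos: [0.5005, 0.1864, 0.1936]
orientation: [-3.117, -0.391, -0.003]
force: [-0.5, 0.8, 0.4]
opening: 0.0141
gripper_force: 8.0
t: 48.25
tool_pos: [0.5497, 0.1991, 0.2183]
orientation: [3.117, 0.391, -0.001]
force: [0.1, -0.8, -2.2]
opening: 0.014
gripper_force: 8.0
t: 48.75
tool_pos: [0.5495, 0.1992, 0.2187]
orientation: [-3.117, -0.392, -0.0]
force: [0.7, -0.8, -2.1]
opening: 0.014
gripper_force: 8.0
t: 49.58
tool_pos: [0.465, 0.1773, 0.1475]
orientation: [-3.117, -0.392, -0.004]
force: [-0.9, -1.1, 0.3]
opening: 0.0138
gripper_force: 8.0
t: 49.92
tool_pos: [0.461, 0.1762, 0.137]
orientation: [-3.117, -0.391, -0.001]
force: [-0.3, 0.5, -2.7]
opening: 0.0139
gripper_force: 8.0
t: 50.33
tool_pos: [0.4612, 0.1763, 0.1436]
orientation: [-3.117, -0.391, -0.002]
force: [-0.0, -0.1, -2.5]
opening: 0.0137
gripper_force: 60.0
bin xy -0.12212240320998409 -0.03782094351616184 [0.46118896 0.17632675 0.14357711] 14.316902629376017 [-0.02896233 -0.12053802 -2.51705824]
[79, 82, 85, 88, 90, 92, 93, 99, 119, 145, 160, 159, 142, 111, 90, 86, 87, 88, 87, 87, 87, 87, 95, 102, 105, 102, 96, 95, 96, 99]
[74, 74, 74, 75, 77, 79, 82, 92, 114, 135, 145, 142, 128, 105, 92, 91, 93, 94, 93, 94, 93, 93, 93, 93, 92, 92, 92, 92, 92, 91]
[]
```

```bash
python3 -m inch '[-8,-2,0,0,0,-20,-5,0,0,0,-34,-9,0,0,0,-48,-12,0,0,0,-62,-16,0,0,0,-76,-20,0,0,0,-84,-22,0,0,0,-87,-23,0,0,0,-87,-23,0,0,0,-87,-23,0,0,0]'; python3 u.py w20.png; python3 -m inch '[1,-5,0,0,0,3,-15,0,0,0,7,-30,0,-1,0,11,-50,0,-1,0,16,-70,0,-2,0,21,-92,0,-3,0,26,-114,0,-4,0,31,-136,0,-5,0,36,-158,0,-6,0,41,-180,0,-6,0]'; python3 -m inch '[5,-22,0,-1,0,10,-44,0,-2,0,15,-66,0,-3,0,20,-88,0,-4,0,25,-110,0,-5,0,30,-132,0,-6,0,35,-154,0,-7,0,40,-176,0,-8,0,45,-198,0,-9,0,50,-216,0,-10,0]'; python3 -m inch '[4,-16,0,0,0,7,-28,0,0,0,10,-38,0,0,0,12,-45,0,0,0,13,-48,0,0,0,13,-48,0,0,0,13,-48,0,0,0]'; python3 u.py w21.png;python3 - <<'E'
from h import *
f=np.load("w.npz");im=cv2.imread("pics/w21.png")
c=read_camera("top")["image"];cv2.imwrite("pics/t21.png",c)
h=cv2.cvtColor(c,cv2.COLOR_BGR2HSV);m=((h[...,0]>100)&(h[...,0]<125)&(h[...,1]>90)&(h[...,2]>60)).astype(np.uint8)
k,l,st,ce=cv2.connectedComponentsWithStats(m);print([(s[4],q.round().tolist()) for s,q in zip(st[1:],ce[1:]) if s[4]>15])
for o in handles(im,f["K"],f["W"]):print(o)
E
```

```text
t: 51.22
tool_pos: [0.3738, 0.1532, 0.1428]
orientation: [-3.117, -0.392, -0.001]
force: [0.7, -0.7, -1.7]
opening: 0.0137
gripper_force: 60.0
bin xy -0.2124757385584286 -0.03835282197598141 [0.37381831 0.15321256 0.14280361] 14.31888118711828 [ 0.67217068 -0.65203947 -1.65305156]
[80, 82, 85, 88, 91, 92, 93, 99, 120, 145, 161, 158, 142, 111, 91, 87, 87, 88, 88, 87, 87, 87, 87, 87, 87, 87, 87, 86, 86, 86]
[75, 75, 74, 75, 77, 79, 83, 91, 114, 135, 145, 142, 129, 104, 89, 88, 90, 91, 90, 89, 88, 87, 87, 86, 86, 85, 85, 84, 84, 84]
[([66, 249, 47, 18, 176], [90.0, 257.0])]
t: 52.1
tool_pos: [0.415, -0.0284, 0.1426]
orientation: [3.133, 0.226, -0.0]
force: [0.6, -0.4, -2.8]
opening: 0.0137
gripper_force: 60.0
t: 52.93
tool_pos: [0.4646, -0.2451, 0.1422]
orientation: [3.141, -0.049, -0.001]
force: [0.7, -0.0, -2.2]
opening: 0.0136
gripper_force: 60.0
t: 53.52
tool_pos: [0.4776, -0.2904, 0.1425]
orientation: [-3.141, 0.046, 0.0]
force: [-0.1, -0.4, -2.6]
opening: 0.0137
gripper_force: 60.0
bin xy -0.22293580508384367 -0.49366574342718883 [ 0.47757058 -0.29035651  0.14252072] -1.66407878318563 [-0.08831711 -0.39182667 -2.57399933]
[79, 81, 85, 88, 91, 92, 93, 99, 119, 145, 161, 159, 141, 99, 51, 27, 24, 24, 23, 26, 24, 25, 26, 25, 25, 25, 25, 25, 25, 25]
[74, 74, 75, 75, 77, 79, 82, 95, 130, 164, 178, 174, 157, 112, 60, 30, 26, 25, 26, 25, 24, 24, 24, 40, 71, 89, 92, 93, 91, 91]
[]
[(np.int32(17), [157.0, 299.0]), (np.int32(24), [157.0, 307.0]), (np.int32(41), [152.0, 318.0]), (np.int32(27), [156.0, 371.0])]
(np.int32(2376), [168, 172, 47, 84], [0.4776, -0.1886], -6.9, [[0.4464, -0.1821], [0.5097, -0.1933]])
```

```bash
python3 -m inch '[0,0,-15,0,0,0,0,-35,0,0,0,0,-55,0,0,0,0,-75,0,0,0,0,-88,0,0,0,0,-95,0,0,0,0,-100,0,0,0,0,-104,0,0,0,0,-107,0,0,0,0,-107,0,0]'; python3 -m inch '[0,0,0,0,60,0,0,0,0,60,0,0,0,0,60,0,0,0,0,60,0,0,0,0,60,0,0,0,0,60,0,0,0,0,60]';  python3 -m inch '[0,0,200,0,60,0,0,200,0,60,0,0,200,0,60,0,0,200,0,60,0,0,200,0,60,0,0,200,0,60]'; sed 's/w16/w22/' v.py | python3 -; python3 -m inch '[25,300,140,7,60,25,300,140,7,60,25,300,140,7,60,25,300,140,7,60,25,300,140,7,60,25,300,140,7,60,25,300,140,7,60,25,300,140,7,60,25,300,140,7,60,25,300,140,7,60]'; python3 -m inch '[26,305,0,0,60,26,305,0,0,60,26,305,0,0,60,26,305,0,0,60,26,305,0,0,60,26,305,0,0,60,26,305,0,0,60,26,305,0,0,60,26,305,0,0,60,26,305,0,0,60]'
python3 - <<'E'
from h import *
robot.read_state();im,K,W=snap('w23.png');print(robot.read_state()["tool_pos"],robot.read_state()["orientation"])
g=im.max(axis=2);m=(g<45).astype(np.uint8)
for row in range(100,260,12):
    xs=np.nonzero(m[row,200:440])[0]+200; print(row,(xs.min(),xs.max(),len(xs)) if len(xs) else None)
E
```

```text
t: 54.45
tool_pos: [0.4785, -0.2914, 0.0373]
orientation: [3.14, -0.046, 0.003]
force: [0.5, -0.4, -2.1]
opening: 0.0136
gripper_force: 60.0
t: 55.03
tool_pos: [0.4776, -0.2908, 0.0356]
orientation: [-3.141, 0.046, -0.0]
force: [0.1, 0.2, -1.2]
opening: 0.054
gripper_force: 0.0
t: 55.53
tool_pos: [0.4808, -0.2932, 0.2452]
orientation: [3.133, -0.046, 0.017]
force: [0.2, -0.4, 0.9]
opening: 0.0559
gripper_force: 0.0
[ 0.4799 -0.2925  0.2412]
(np.int32(712), [311, 155, 14, 58], [0.4831, -0.2901], -1.7, [[0.4526, -0.2893], [0.5122, -0.291]])
(np.int32(1102), [208, 162, 30, 59], [0.4765, -0.1861], -1.4, [[0.4468, -0.1831], [0.5074, -0.1875]])
(np.int32(1567), [98, 173, 44, 59], [0.4671, -0.0726], -17.8, [[0.4373, -0.0602], [0.4992, -0.0836]])
2231.5 (585, 67, 55, 52) [[639, 67], [588, 75], [585, 118], [639, 110]]
5114.0 (33, 65, 111, 117) [[121, 65], [53, 82], [98, 174], [74, 176], [33, 83], [75, 181], [143, 167], [111, 78]]
7573.5 (146, 53, 102, 118) [[227, 53], [146, 71], [179, 170], [247, 155]]
7451.0 (278, 49, 80, 105) [[278, 50], [280, 126], [288, 136], [281, 148], [354, 153], [357, 51]]
t: 56.42
tool_pos: [0.5028, 0.0109, 0.3753]
orientation: [3.138, 0.152, 0.0]
force: [0.3, -0.7, 0.3]
opening: 0.0561
gripper_force: 0.0
t: 57.25
tool_pos: [0.5287, 0.3132, 0.3729]
orientation: [3.136, 0.146, -0.006]
force: [-0.3, -0.6, -0.2]
opening: 0.056
gripper_force: 0.0
[0.52893693 0.31252613 0.37373552] [ 3.13646779  0.14395463 -0.00381755]
100 None
112 None
124 (np.int64(255), np.int64(258), 4)
136 (np.int64(266), np.int64(266), 1)
148 (np.int64(265), np.int64(326), 18)
160 (np.int64(310), np.int64(328), 19)
172 (np.int64(299), np.int64(339), 41)
184 (np.int64(310), np.int64(329), 20)
196 (np.int64(310), np.int64(329), 20)
208 (np.int64(310), np.int64(329), 20)
220 (np.int64(311), np.int64(328), 18)
232 (np.int64(312), np.int64(328), 17)
244 (np.int64(267), np.int64(374), 24)
256 (np.int64(262), np.int64(379), 24)
```

```bash
python3 -m inch '[0,2,-60,0,60,0,2,-60,0,60,0,2,-85,0,60,0,2,-98,0,60,0,2,-99,0,60,0,2,-99,0,0,0,2,-99,0,0,0,2,-99,0,0,0,2,-99,0,0,0,2,-99,0,0]' 50; python3 -m inch '[0,0,0,0,0,0,0,0,0,0,0,0,0,0,0,0,0,0,0,0]'; python3 -m inch '[0,0,0,6,0,0,0,0,12,0,0,0,0,18,0,0,0,0,24,0,0,0,0,30,0,0,0,0,36,0,0,0,0,42,0,0,0,0,48,0,0,0,0,48,0]'; python3 -m inch '[0,0,0,6,0,0,0,0,12,0,0,0,0,18,0,0,0,0,24,0,0,0,0,30,0,0,0,0,36,0,0,0,0,42,0,0,0,0,48,0,0,0,0,52,0,0,0,0,52,0]'
python3 - <<'E'
from h import *
s=robot.read_state();print(s["wrist_torque"],s["q"]);M=R.from_rotvec(s["orientation"]).as_matrix();print(np.degrees(np.arctan2(M[1,1],M[0,1])))
E
```

```text
t: 58.13
tool_pos: [0.5291, 0.3164, 0.278]
orientation: [-3.137, -0.146, -0.003]
force: [-0.4, 0.7, -0.0]
opening: 0.0271
gripper_force: 0.0
t: 58.47
tool_pos: [0.529, 0.3152, 0.2773]
orientation: [3.137, 0.145, 0.002]
force: [-0.5, -5.6, 3.1]
opening: 0.0158
gripper_force: 49.9
t: 59.22
tool_pos: [0.5287, 0.3154, 0.2772]
orientation: [2.803, 1.415, -0.0]
force: [-1.3, -4.4, 3.5]
opening: 0.0155
gripper_force: 49.9
t: 60.05
tool_pos: [0.5285, 0.3149, 0.277]
orientation: [1.905, 2.497, -0.003]
force: [-1.8, -7.2, 5.0]
opening: 0.0154
gripper_force: 50.0
[-1.68599148  0.41636672 -0.03496415] [ 0.45514814  0.15649839  1.35412728 -0.00194409  1.63230017  0.1877344 ]
15.314847774649426
```

```bash
cat > q.py <<'E'
from h import *
s=robot.read_state();M=R.from_rotvec(s["orientation"]).as_matrix();print(s["wrist_torque"],np.degrees(np.arctan2(M[1,1],M[0,1])))
E
python3 -m inch '[0,0,0,2,0,0,0,0,4,0,0,0,0,4,0]'; python3 q.py;  python3 -m inch '[0,0,0,1,0,0,0,0,2,0,0,0,0,2,0]'; python3 q.py
```

```text
t: 60.3
tool_pos: [0.5285, 0.3147, 0.277]
orientation: [1.82, 2.559, -0.004]
force: [-1.9, -9.2, 5.2]
opening: 0.0157
gripper_force: 50.0
[-1.81433977  0.45902221 -0.07064589] 19.155785933027946
t: 60.55
tool_pos: [0.5287, 0.3145, 0.277]
orientation: [1.777, 2.589, -0.004]
force: [-1.4, -8.2, 5.2]
opening: 0.0156
gripper_force: 50.0
[-1.89512958  0.35507737 -0.13389853] 21.077964708753356
```

```bash
python3 -m inch '[0,0,0,1,0,0,0,0,2,0,0,0,0,2,0]'; python3 q.py; python3 -m inch '[0,0,-1,0,50,0,0,0,0,50,0,0,0,0,50,0,0,0,0,50,0,0,0,0,50,0,0,0,0,50]'; python3 -m inch '[0,0,40,0,55,0,0,120,0,55,0,0,120,0,55,-80,-150,120,0,55,-120,-250,120,0,55,-150,-350,120,0,55,-150,-350,120,0,55,-150,-350,120,0,55,-150,-350,120,0,55,-150,-350,120,0,55]'; python3 -m inch '[0,-100,0,0,55,0,-200,0,0,55,0,-200,0,0,55,0,-200,0,0,55,0,-200,0,0,55,0,-200,0,0,55,0,-200,0,0,55]'
python3 - <<'E'
from h import *
for n in("top","scene"):
    c=read_camera(n)["image"];cv2.imwrite(f"pics/{n}f.png",c);a=cv2.imread(f"pics/{n}0.png")
    h=cv2.cvtColor(c,cv2.COLOR_BGR2HSV);h0=cv2.cvtColor(a,cv2.COLOR_BGR2HSV)
    red=lambda h:((h[...,0]<8)|(h[...,0]>172))&(h[...,1]>150)&(h[...,2]>60)
    if n=="top":
        for q in(h0,h):
            k,l,st,ce=cv2.connectedComponentsWithStats(red(q).astype(np.uint8));print([(s[:5].tolist()) for s in st[1:] if s[4]>20])
        m=(c.max(axis=2)<40)[155:200,205:245];ys,xs=np.nonzero(m);print(len(xs),xs.mean()+205 if len(xs) else 0,ys.mean()+155 if len(xs) else 0)
        d=cv2.absdiff(c,a).max(axis=2)[80:260,100:320]>40;k,l,st,ce=cv2.connectedComponentsWithStats(d.astype(np.uint8));print("diff",[(s+np.array([100,80,0,0,0])).tolist() for s in st[1:] if s[4]>12])
E
```

```text
t: 60.8
tool_pos: [0.5289, 0.3144, 0.277]
orientation: [1.732, 2.619, -0.004]
force: [-1.0, -8.8, 4.8]
opening: 0.0159
gripper_force: 50.0
[-1.9695715   0.1975753  -0.22507373] 23.064947472103263
t: 61.3
tool_pos: [0.5285, 0.3164, 0.2765]
orientation: [-1.727, -2.624, -0.0]
force: [-0.0, 0.6, -1.1]
opening: 0.0458
gripper_force: 0.0
t: 62.13
tool_pos: [0.4113, 0.0476, 0.3967]
orientation: [1.726, 2.624, 0.001]
force: [0.2, -0.6, 0.7]
opening: 0.0513
gripper_force: 0.0
t: 62.72
tool_pos: [0.412, -0.1526, 0.3963]
orientation: [-1.732, -2.62, -0.0]
force: [0.1, 0.7, 0.4]
opening: 0.0511
gripper_force: 0.0
[[226, 170, 42, 11, 136], [129, 203, 7, 6, 35], [400, 204, 11, 20, 134], [357, 207, 10, 20, 125], [438, 207, 9, 20, 125], [478, 221, 23, 40, 303], [192, 224, 15, 15, 91], [183, 236, 22, 13, 114], [273, 277, 86, 85, 2639], [462, 310, 21, 28, 81]]
[[229, 168, 39, 12, 120], [129, 203, 6, 6, 33], [357, 207, 10, 20, 121], [192, 224, 15, 15, 94], [182, 230, 23, 19, 123], [489, 246, 12, 15, 96], [273, 277, 84, 61, 2920], [462, 310, 21, 28, 84]]
177 223.08474576271186 178.31073446327684
diff [[207, 163, 29, 12, 105], [213, 171, 12, 9, 69], [195, 173, 14, 10, 85], [226, 175, 12, 6, 31], [212, 179, 5, 6, 16], [236, 186, 9, 6, 30], [214, 191, 17, 11, 67], [271, 217, 32, 24, 246], [286, 232, 12, 9, 25]]
```

```bash
python3 -m inch '[50,200,0,-10,0,116,468,0,-10,0,116,468,0,-10,0,116,468,0,-10,0,116,468,0,-10,0,116,468,0,-10,0,116,468,0,-10,0,116,468,0,-10,0,116,468,0,-10,0,116,468,0,-10,0]' 20; python3 -m inch '[0,0,0,0,0,0,0,0,0,0,0,0,0,0,0,0,0,0,0,0,0,0,0,0,0,0,0,0,0,0]'; python3 -c "
from h import *
im,K,W=snap('w24.png')
h=cv2.cvtColor(im,cv2.COLOR_BGR2HSV)
print(robot.read_state()['tool_pos'])"; python3 -m inch '[0,0,-30,0,0,0,0,-60,0,0,0,0,-80,0,0,0,0,-86,0,0,0,0,-90,0,0,0,0,-91,0,0,0,0,-91,0,0]'; python3 -m inch '[0,0,-1,0,0,0,0,-2,0,0,0,0,-2,0,0]';python3 -m inch '[0,0,-1,0,0,0,0,-2,0,0,0,0,-2,0,0]'
```

```text
t: 63.65
tool_pos: [0.5098, 0.2509, 0.3972]
orientation: [1.945, 2.467, 0.002]
force: [0.3, -0.3, 0.4]
opening: 0.0005
gripper_force: 0.0
t: 64.15
tool_pos: [0.5111, 0.2457, 0.3975]
orientation: [1.95, 2.462, 0.002]
force: [-0.5, 0.2, 0.0]
opening: 0.0005
gripper_force: 0.0
[0.51111591 0.24570626 0.39738582]
t: 64.78
tool_pos: [0.5117, 0.2466, 0.3073]
orientation: [1.949, 2.463, 0.003]
force: [0.3, 0.0, -0.0]
opening: 0.0008
gripper_force: 0.0
t: 65.03
tool_pos: [0.5114, 0.2468, 0.3045]
orientation: [1.948, 2.464, 0.002]
force: [-0.0, 0.1, -0.8]
opening: 0.0004
gripper_force: 0.0
t: 65.28
tool_pos: [0.511, 0.2467, 0.3014]
orientation: [-1.949, -2.464, 0.0]
force: [0.3, 0.3, -0.4]
opening: 0.0006
gripper_force: 0.0
```

```bash
python3 -m inch '[0,0,30,0,0,0,0,30,0,0,9,35,30,0,0,17,69,30,0,0,17,69,30,0,0,17,69,30,0,0,17,69,15,0,0,17,69,8,0,0,17,69,8,0,0]'; for i in 1; do :; done; python3 -m inch '[0,0,-2,0,0,0,0,-4,0,0,0,0,-4,0,0,0,0,-4,0,0]'; python3 -m inch '[0,0,-1,0,0,0,0,-2,0,0,0,0,-2,0,0]';python3 -m inch '[0,0,-1,0,0,0,0,-2,0,0,0,0,-2,0,0]'
```

```text
t: 66.03
tool_pos: [0.5273, 0.3145, 0.3075]
orientation: [-1.949, -2.463, 0.005]
force: [-0.1, 1.1, -0.4]
opening: 0.0003
gripper_force: 0.0
t: 66.37
tool_pos: [0.5282, 0.3155, 0.3062]
orientation: [1.949, 2.463, 0.001]
force: [-0.0, 0.2, 0.1]
opening: 0.0006
gripper_force: 0.0
t: 66.62
tool_pos: [0.528, 0.3156, 0.3035]
orientation: [-1.949, -2.464, 0.0]
force: [-0.0, -0.1, 0.7]
opening: 0.0005
gripper_force: 0.0
t: 66.87
tool_pos: [0.528, 0.3156, 0.3013]
orientation: [-1.949, -2.464, 0.001]
force: [0.0, 0.1, 0.4]
opening: 0.0007
gripper_force: 0.0
```

No contact down to 301 mm, so the key top is at or near its seated height of 300. I'll touch once more, lift off, and check the pans.

```bash
python3 -m inch '[0,0,-1,0,0,0,0,-2,0,0,0,0,-2,0,0]';python3 -m inch '[0,0,20,0,0,0,0,60,0,0,0,0,90,0,0,-60,-40,90,0,0,-100,-60,90,0,0,-140,-80,90,0,0,-140,-80,90,0,0]'; python3 -m inch '[0,40,0,0,0,-20,80,20,0,0,-40,120,20,0,0,-40,120,20,0,0,-40,120,20,0,0]'
python3 - <<'E'
from h import *
c=read_camera("top")["image"];cv2.imwrite("pics/tf2.png",c)
h=cv2.cvtColor(c,cv2.COLOR_BGR2HSV);red=((h[...,0]<8)|(h[...,0]>172))&(h[...,1]>150)&(h[...,2]>60)
k,l,st,ce=cv2.connectedComponentsWithStats(red.astype(np.uint8));print([(s[:5].tolist()) for s in st[1:] if s[4]>20])
w=((h[...,1]<40)&(h[...,2]>150))[145:235,325:470].astype(np.uint8)
k,l,st,ce=cv2.connectedComponentsWithStats(w);print([(s[:5]+[325,145,0,0,0]).tolist() for s in st[1:] if s[4]>50])
b=((h[...,0]>100)&(h[...,0]<125)&(h[...,1]>90)&(h[...,2]>60))[60:270,120:520];print("blue",b.sum(),np.argwhere(b)[:5].tolist())
a=cv2.imread("pics/w24.png");print(np.round(robot.read_state()["tool_pos"],3))
E
```

```text
t: 67.12
tool_pos: [0.5282, 0.3158, 0.3003]
orientation: [1.949, 2.464, 0.001]
force: [-0.9, -0.7, 3.4]
opening: 0.0007
gripper_force: 2.0
t: 67.7
tool_pos: [0.3866, 0.2348, 0.3893]
orientation: [-1.949, -2.464, 0.001]
force: [-0.1, 0.3, 0.8]
opening: 0.0008
gripper_force: 0.0
t: 68.12
tool_pos: [0.3466, 0.3577, 0.4098]
orientation: [-1.943, -2.468, -0.001]
force: [0.4, -0.4, 0.1]
opening: 0.0002
gripper_force: 0.0
[[230, 168, 38, 12, 122], [440, 203, 9, 20, 127], [399, 205, 12, 20, 135], [357, 207, 10, 20, 128], [478, 221, 23, 40, 303], [191, 224, 15, 15, 110], [191, 238, 8, 5, 25], [196, 241, 8, 6, 23], [273, 277, 88, 79, 3232], [462, 310, 21, 28, 79]]
[[430, 164, 27, 39, 892], [382, 165, 32, 41, 926], [339, 167, 34, 41, 974]]
blue 15 [[19, 17], [55, 7], [56, 6], [56, 7], [57, 5]]
[0.347 0.356 0.409]
```

```bash
python3 -c "
from plant import job
print(job.close_job())"
```

```text
the job is handed in; nothing more can be done
None
```

I handed the job in after about 68 s: all four rollers were tipped from the three pans through the flap. The pans are empty and upright on the mat, the guard is turned back to its shut stop, and the key is seated (its top touched at 300 mm). I never saw the rollers inside the bin, but the cameras show none left in the pans or on the bench.

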